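# Set and lock the lamp stand's column at its mark

### The arm

A 6-joint arm with a two-finger parallel gripper is mounted at the origin on the work surface. World frame = base frame: x ahead of the robot, y to its left, z up, the work surface at z = 0. Lengths are in mm, angles in rad, forces in N, time in s.
With the tool pointing down it reaches from about 300 to 775 mm from the base axis. Payload 14.6 kg.
Tool frame: the origin (TCP) lies between the finger pads; the fingertips stand 8 mm ahead of it and the grasp point (between the pads) lies 11 mm behind it; z points along the fingers, y is the direction in which the jaws open and shut (so a half turn about z gives the same grasp; the last joint's range is limited). The gripper opens to 94 mm and grips with 3 to 60 N. Pads are 16 mm wide; open, the fingers measure 119 mm over their backs; the gripper's body (75 mm by 177 mm) begins 78 mm behind the grasp point.
Start: joints at [1.067, 0.3, 1.521, -0, 1.321, -0.067], TCP at [232.669, 498.352, 213.446] pointing down, gripper open.
Joint ranges: [-3.03, 3.03], [-0.79, 2.21], [0.23, 2.52], [-1.04, 4.18], [0, 3.07], [-2.55, 2.55]. Speed limits (rad/s): [2.22, 2.22, 2.57, 3.14, 3.14, 3.14].

### API

Orientations are given as [roll, pitch, yaw] about the fixed x, y, z axes, in that order (R = Rz(yaw) Ry(pitch) Rx(roll)).
In Python, from cell import manip, cams, models gives the robot as it stands. The module is installed in compiled form; this text tells all that it offers.
- The arm moves only by the shell command python3 -m pendant 'ROWS' [OPENING] [FORCE]. ROWS is JSON, a list that holds one entry, the list of rows, each a list of 4 numbers: the shift along the tool's x, y, z in cm, then the turn about the tool's z in rad. In form: [[[x, y, z, roll], ...]]. A call has 1 to 5 rows; each row is the pose to reach, as a shift and turn from the pose commanded when the call began, along the tool's axes at that moment; what a row does not reach only later rows make up. A row lasts 1/10 s, in which the tool goes at most 50 mm and 8.59 degrees, less where a joint would pass 70% of its speed; a pose out of reach is approached as far as the arm can. A call with a gripper value outside its range is refused whole. OPENING is the opening, from -1 (shut) to 1 (fully open), so that 0 is half open, set as the call begins (- or left out, the last holds). The fingers move at their own pace and stop on an object; FORCE is the grip in N (left out, the last holds). Time passes only in rows, so rows that repeat a pose let the fingers close. It gives the time, the measured TCP pose, the force and the opening at its end, in the units of the state.
- manip.read_state(): the state, without advancing time (a new reading comes with each control period).
- cams.camera(name): name is "scene" or "top"; returns a dict with "frame" (420x560x3 uint8, red, green, blue), "K" (3x3 intrinsics, pixels), "pose" (4x4, takes a point from camera to world coordinates). Camera axes: x right, y down, z forward; pixel columns grow to the right and rows downward; lengths in mm; the calibration is good to about 2 mm. A picture is of the moment at which its call begins. There is no depth.
- manip.sign_off(): hands the job in, once; it reports no verdict.
Trained networks look in the newest picture that a camera, given by its name, has taken for a name from the list of things; names that differ only in an ending like _2 or _b are one class to them, and where a whole thing is asked for, a point or a joint stands for the part that bears it (a point fixed in the world has none). Each returns a list of dicts, best first, with "score" (0 to 1); they miss things now and then, are a little off and sometimes report something else, mostly with a low value. They report only what shows in the picture. A call takes as long as a camera call. They do not tell look-alikes from the thing itself.
- models.regions_of(camera, name): "pixels" (420x560 bool, what is visible of it) and "point" ([column, row] in pixels, amid what is visible of it).
The state is a dict: "clock": time; "joints": joint angles; "qd": joint speeds; "effort": joint torques, N m; "eef_pos": TCP position; "eef_rot": TCP orientation; "wrist_force": force on the tool from outside, world axes, zero at the start; "moment": the same for the moment, N m; "finger_gap": finger opening in mm.
Only numpy, scipy, OpenCV 4.12 (cv2) and the standard library are available. Lean on these libraries where they do the work, as an engineer would, in place of code of your own. Each camera call takes 0.05 s, during which the arm holds its last target.

### The job

Get the small lamp stand on the button counter ready for its lamp: lift the loose cap off the top of the column and stand it, open end down as it was, in the empty compartment of the button tray. Then grip the bare column, press it down against its spring until the middle one of its three ring marks is level with the rim of the lock collar, and, holding it there without letting go, swing the cam lever clockwise (seen from above) fully home. Finish still gripping the column at that mark with the lever closed, and leave the other things on the counter where they are.

Things in the scene. Friction and masses are not known exactly. Their poses are not given: they have to be found in the camera images.
- cap_mid (a point): Centre (half-way up) of the loose black rubber cap: plain cylinder, outer diameter 33, 42 mm tall, 30 g, closed on top, open below (bore 27 wide, 38 mm deep). It starts loosely over the spigot at the column's top, its skirt 16 mm down over the tube's end; lift it straight up 45 mm to clear. z axis: up, towards its closed end.
- cell_floor (a point): Centre of the floor of the empty compartment of the fixed grey button tray (170 x 252 x 18 mm, 2 x 3 compartments): the middle one of the row that faces the robot, 79 mm square inside, x and y axes along its walls. Its floor is 4 mm above the counter; the walls around it rise 12 to 14 mm above the floor. The other five hold metal buttons.
- collar_rim (a point): On the axis of the stand's upright column, level with the top rim of its fixed black lock collar (48 mm diameter), 142 mm above the counter. z up; x axis: the way the lever points when closed. The stand's foot is a fixed round plate, 170 mm diameter, 16 mm high.
- leg: The sliding leg: round aluminium tube, 24 mm diameter, upright, with three black rings 25 mm apart. Origin: on its axis at the MIDDLE ring. The tube ends 45 mm above the origin, then a 16 mm spigot goes on 22 mm. It slides down into the collar; a spring pushes it up (7 to 9 N; it rises if let go unlocked). It spins freely, so a gripper that holds it can turn about the column's axis.
- leg_slide (a joint): How far the leg is pressed down, m: 0 at the start (top stop), 0.050 with the middle ring level with the collar rim, 0.078 at the bottom stop.
- lock_lever (a joint): Angle of the cam lever about the column's axis, rad: 0 fully closed (its arm at the lug on the collar), 1.05 fully open; starts at 0.8 to 1.0. It closes clockwise seen from above and stays where it is left. Pushing at the paddle takes 3 to 7 N; over the last 0.35 rad it clamps the leg.
- lever_paddle (a point): Upper middle of the lever's upright thumb paddle, 44 mm from the column axis, 20 mm above the collar rim; x axis: outward. The paddle is a radial plate, 28 to 60 mm from the axis, 8 mm thick, its top 30 mm above the rim; the lever's arm lies below the rim. A gripper that holds the leg with its tips 3 to 20 mm above the rim pushes the paddle round with the side of a finger as it turns.
Mind the look-alikes: they are no part of the job. Of the things that look like the part that bears collar_rim, the smaller one is meant. Leave any purple look-alike of the part that bears cap_mid alone.

How it is judged:
By the outcome, as a careful person would: the job done as asked, in the order asked, and still so for the second after the job is handed in, while the arm keeps its last pose, push and grip.
It also fails if it takes over 72 s, if anything falls off the work surface, if the arm or the gripper's body presses on something with over 40 N, if the wrist force passes 120 N, or if a joint passes its speed limit or range.

## Working session

There is one attempt and no reset: what is moved stays moved. The work goes in short steps, Python scripts to look and compute and a shell command to move; the robot and the scene stay as the last step left them, time stands still between calls to the robot, and variables do not carry over. Pictures are saved under pics/ and viewed, and the job is handed in when it is done.

```bash
mkdir -p pics; python3 - <<'E'
from cell import manip,cams,models
import cv2,numpy as np
s=manip.read_state();print(s)
for n in ["scene","top"]:
    c=cams.camera(n);cv2.imwrite(f"pics/{n}0.png",c["frame"][:,:,::-1])
    print(n,c["K"].tolist(),np.round(c["pose"],3).tolist())
    for t in ["cap_mid","collar_rim","leg","lever_paddle","cell_floor","lock_lever"]:
        try:
            for r in models.regions_of(n,t):
                ys,xs=np.where(r["pixels"]);print(n,t,round(r["score"],2),r["point"],xs.min(),xs.max(),ys.min(),ys.max())
        except Exception as e: print(n,t,e)
E
```

```text
{'clock': 0.0, 'joints': array([ 1.06740899e+00,  3.00475387e-01,  1.52159098e+00,  3.39075642e-06,
        1.32069364e+00, -6.66162559e-02]), 'qd': array([ 0.00113218,  0.00068639, -0.00047946, -0.0012611 ,  0.0001906 ,
       -0.00134914]), 'effort': array([-3.72987139e-03, -5.31815314e+01, -3.52731693e+01,  7.07150227e-02,
        2.44842254e-02, -1.83435782e-04]), 'eef_pos': array([232.54478819, 498.13757273, 212.87978437]), 'eef_rot': array([-3.14042810e+00, -8.09844987e-05,  2.70482069e+00]), 'wrist_force': array([ 0.38159316, -0.1492859 ,  0.37900835]), 'moment': array([ 0.04558254,  0.05002377, -0.00502681]), 'finger_gap': 94.24140694524212}
scene [[429.14837789623874, 0.0, 284.09503313365275], [0.0, 429.14837789623874, 207.37169220042293], [0.0, 0.0, 1.0]] [[0.775, 0.383, -0.503, 962.17], [0.632, -0.444, 0.635, -719.594], [0.02, -0.81, -0.586, 709.367], [0.0, 0.0, 0.0, 1.0]]
scene cap_mid 0.81 [219.6, 255.8] 212 226 245 266
scene cap_mid 0.59 [276.5, 194.8] 268 284 184 210
scene cap_mid 0.18 [273.4, 225.3] 269 282 210 241
scene collar_rim 0.69 [273.6, 277.5] 238 312 211 313

[... 449 characters left out ...]
50210605842], [0.0, 525.3215991651427, 208.4274599339933], [0.0, 0.0, 1.0]] [[-0.01, -0.992, 0.127, 317.64], [-1.0, 0.008, -0.014, -127.57], [0.013, -0.127, -0.992, 1536.365], [0.0, 0.0, 0.0, 1.0]]
top cap_mid 0.71 [299.8, 191.1] 290 302 184 198
top collar_rim 0.7 [290.6, 209.7] 264 319 177 232
top collar_rim 0.57 [394.7, 179.2] 355 433 133 216
top leg 0.62 [422.4, 159.1] 405 434 147 169
top lever_paddle 0.68 [415.7, 145.5] 397 423 133 178
top lever_paddle 0.48 [285.0, 186.3] 282 288 181 190
top cell_floor 0.64 [290.7, 207.7] 264 320 176 232
top cell_floor 0.59 [163.3, 195.2] 118 209 164 227
top lock_lever 0.57 [286.2, 186.5] 280 302 179 205
top lock_lever 0.54 [416.0, 150.1] 397 424 133 178
```

View pics/scene0.png

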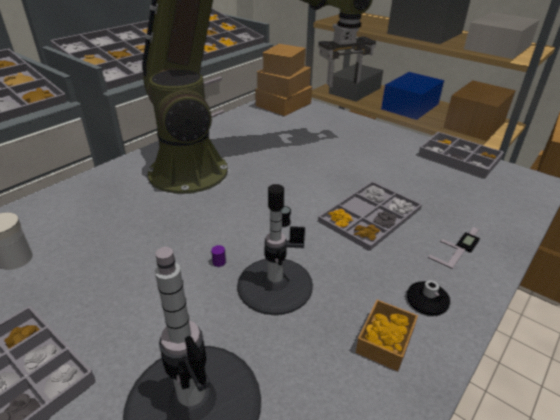

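View pics/top0.png

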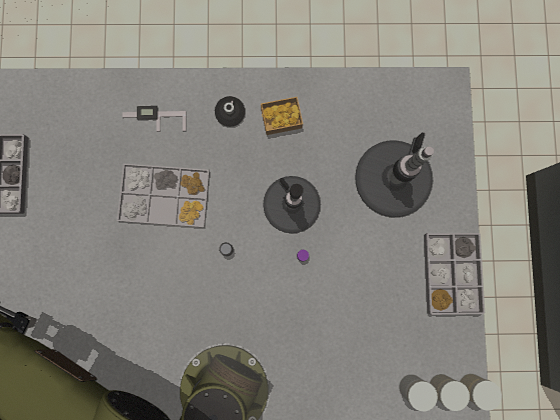

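```bash
python3 - <<'E'
import cv2
a=cv2.imread("pics/scene0.png")[170:330,190:350];cv2.imwrite("pics/sc.png",cv2.resize(a,(640,640),interpolation=2))
a=cv2.imread("pics/top0.png")[160:250,240:340];cv2.imwrite("pics/tc.png",cv2.resize(a,(660,594),interpolation=2))
E
```

```text
(no output)
```

View pics/sc.png

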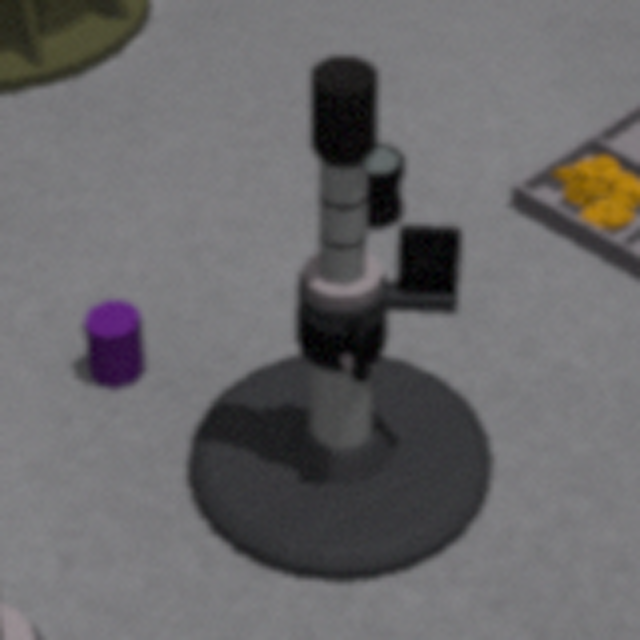

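View pics/tc.png

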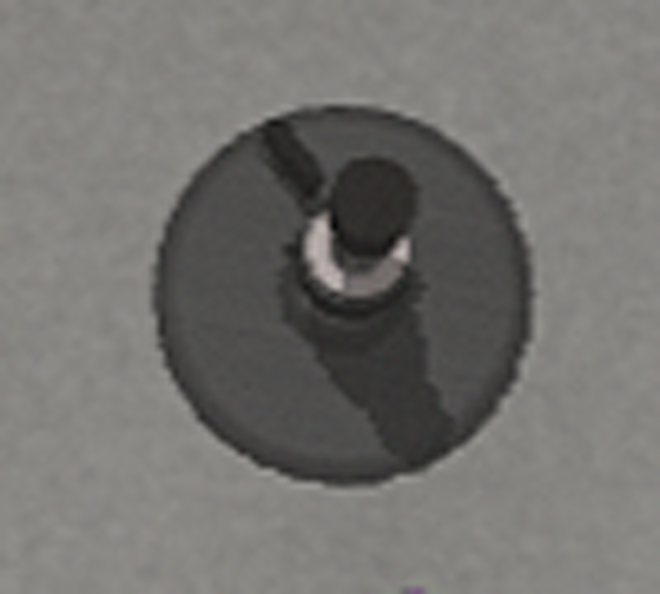

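The small stand is at top (291,205), with the cap on its column at top ≈(296,190) and scene (276,195). The lever's paddle points up-left in the top view, at ≈(284,185). The purple cap (303,256), the other loose cylinder (226,249) and the big stand are decoys. The empty cell is at top (163,209). Next I'll turn these into positions.

```bash
cat > h.py <<'E'
import numpy as np,cv2
from cell import manip,cams,models
def proj(c,p):
    T=np.linalg.inv(c["pose"]);q=T[:3,:3]@np.asarray(p,float)+T[:3,3];u=c["K"]@q;return u[:2]/u[2]
def onz(c,uv,z):
    d=c["pose"][:3,:3]@np.linalg.inv(c["K"])@np.array([uv[0],uv[1],1.]);o=c["pose"][:3,3];return o+d*(z-o[2])/d[2]
def save(c,name,box=None,s=1):
    f=c["frame"][:,:,::-1].copy()
    if box: x0,y0,x1,y1=box;f=f[y0:y1,x0:x1]
    cv2.imwrite("pics/"+name+".png",cv2.resize(f,None,fx=s,fy=s,interpolation=cv2.INTER_CUBIC))
E
python3 - <<'E'
from h import *
t=cams.camera("top");s=cams.camera("scene")
for c,n in((t,"top"),(s,"scene")):
    for nm in("collar_rim","cap_mid","lever_paddle","cell_floor"):
        for r in models.regions_of(n,nm):
            m=r["pixels"];cc=cv2.findContours(m.astype(np.uint8),0,1)[0];cc=max(cc,key=len)
            ys,xs=np.where(m);ce=(xs.mean(),ys.mean())
            if nm=="collar_rim":
                e=cv2.fitEllipse(cv2.convexHull(cc)) if n=="top" else None
                print(n,nm,r["score"],e, onz(c,e[0],12) if e else '')
            else:
                z={"cap_mid":242,"lever_paddle":162,"cell_floor":14}[nm]
                rc=cv2.minAreaRect(cc)
                print(n,nm,round(r["score"],2),np.round(ce,1),rc,np.round(onz(c,ce,z),1))
# foot by darkness, top
g=cv2.cvtColor(t["frame"],cv2.COLOR_RGB2GRAY)
m=np.zeros_like(g);m[165:245,250:335]=(g[165:245,250:335]<95)
cc=max(cv2.findContours(m,0,1)[0],key=cv2.contourArea);e=cv2.fitEllipse(cv2.convexHull(cc));print(e,onz(t,e[0],14))
E
```

```text
top collar_rim 0.79 ((291.88409423828125, 204.15008544921875), (55.566688537597656, 57.83382034301758), 104.8473892211914) [ 525.12216264 -198.79603185   12.        ]
top collar_rim 0.55 ((397.2063903808594, 174.0820770263672), (77.27923583984375, 90.21942901611328), 35.8635139465332) [ 612.40414308 -511.92705531   12.        ]
top cap_mid 0.45 [296. 191.] ((296.0, 191.0), (14.0, 12.0), 90.0) [ 526.8 -198.7  242. ]
top cap_mid 0.45 [302.7 255.2] ((302.7500305175781, 255.25003051757812), (9.899494171142578, 10.60660171508789), 45.0) [ 367.1 -213.   242. ]
top lever_paddle 0.89 [412.9 152.7] ((405.87548828125, 170.83584594726562), (24.10765838623047, 12.900856018066406), 34.38034439086914) [ 641.4 -518.6  162. ]
top lever_paddle 0.57 [284.8 185.5] ((284.84613037109375, 185.26922607421875), (13.035454750061035, 5.54700231552124), 56.3099365234375) [ 554.9 -173.7  162. ]
top cell_floor 0.92 [163.7 195.1] ((163.26707458496094, 195.086181640625), (88.18315887451172, 58.30587387084961), 4.316027641296387) [554.6 175.9  14. ]
scene collar_rim 0.96 None 
scene collar_rim 0.92 None 
scene cap_
[... 169 characters left out ...]
04638672, 13.308753967285156), 84.80557250976562) [ 564.8 -383.   242. ]
scene lever_paddle 0.95 [190.2 360.8] ((184.90545654296875, 364.140380859375), (58.889434814453125, 45.48371124267578), 78.95906829833984) [ 628.7 -509.   162. ]
scene lever_paddle 0.75 [290.5 240.4] ((284.8352355957031, 239.1203155517578), (22.793128967285156, 41.63544845581055), 78.31063079833984) [ 571.6 -203.6  162. ]
scene cell_floor 0.94 [370.4 214.4] ((371.1923522949219, 212.2432861328125), (58.594017028808594, 89.93415832519531), 51.666664123535156) [563.2 163.4  14. ]
((291.44000244140625, 204.30967712402344), (56.94785690307617, 57.6925048828125), 157.58770751953125) [ 524.38921784 -197.39592564   14.        ]
```

```bash
python3 - <<'E'
from h import *
t=cams.camera("top");s=cams.camera("scene")
save(t,"tray",(110,155,220,235),6);save(s,"trays",(310,175,430,255),6)
E
```

```text
(no output)
```

View pics/tray.png

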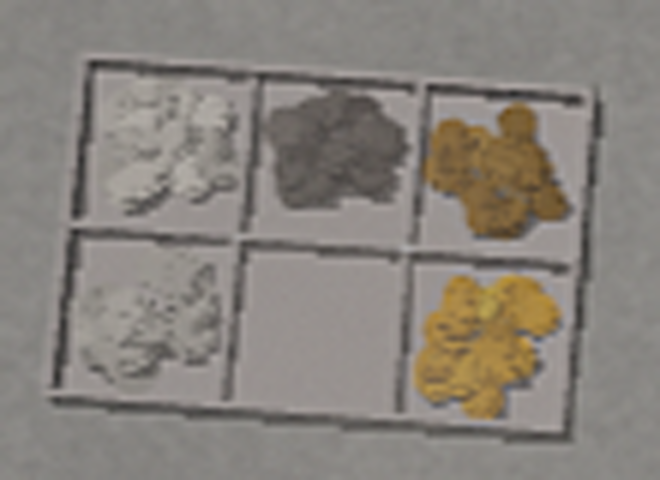

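View pics/trays.png

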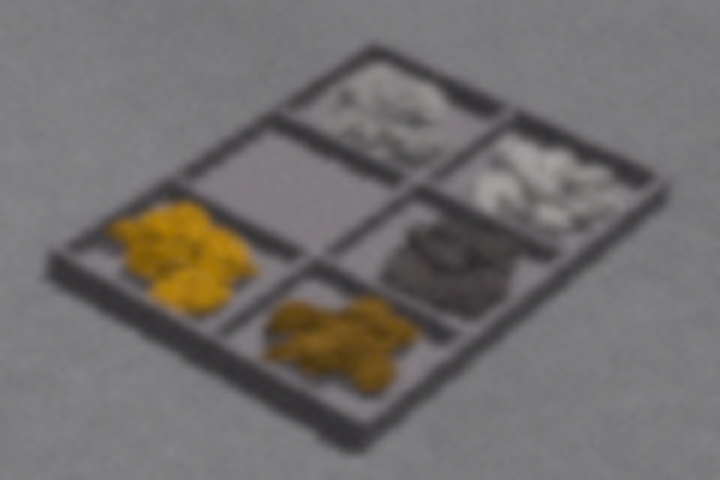

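```bash
cat >> h.py <<'E'
def go(x,y,z,yaw=None):
    s=manip.read_state();p=s["eef_pos"];a=s["eef_rot"][2]
    d=np.array([x,y,z])-p
    X=np.array([np.cos(a),np.sin(a)]);Y=np.array([np.sin(a),-np.cos(a)])
    r=0 if yaw is None else -((yaw-a+np.pi)%(2*np.pi)-np.pi)
    print("cm: %.2f %.2f %.2f turn %.3f"%(d[:2]@X/10,d[:2]@Y/10,-d[2]/10,r),"| t=%.2f"%s["clock"],np.round(p,1),"yaw %.3f gap %.1f F"%(a,s["finger_gap"]),np.round(s["wrist_force"],1),"j",np.round(s["joints"],2))
E
python3 - <<'E'
from h import *
t=cams.camera("top");s=cams.camera("scene")
print(onz(t,(163.,209.3),16),onz(s,(358.7,206),17))
go(526,-198,310,2.705)
E
```

```text
[512.49744961 176.73398164  16.        ] [520.27344759 172.37377523  17.        ]
cm: -56.04 -50.69 -9.66 turn -0.000 | t=1.40 [232.7 498.4 213.4] yaw 2.705 gap 94.0 F [ 0.7  0.1 -0.1] j [ 1.07  0.3   1.52  0.    1.32 -0.07]
```

```bash
python3 -m pendant '[[[0,0,-9.7,0],[-9.3,-8.5,-9.7,0],[-14,-12.8,-9.7,0],[-18.7,-17,-9.7,0],[-18.7,-17,-9.7,0]]]' 1 20
python3 -m pendant '[[[-3.7,-3.4,0,0],[-7.4,-6.8,0,0],[-11.1,-10.2,0,0],[-14.8,-13.6,0,0],[-18.5,-17,0,0]]]'
python3 -c "
from h import *
go(526,-198,310,2.705)"
```

```text
clock: 1.9
eef_pos: [308.1, 316.6, 303.8]
eef_rot: [3.141, 0.0, 2.705]
wrist_force: [0.9, -0.3, 0.6]
finger_gap: 94.1
clock: 2.4
eef_pos: [403.4, 85.2, 303.7]
eef_rot: [3.141, 0.001, 2.705]
wrist_force: [1.1, 0.6, 0.2]
finger_gap: 94.0
cm: -23.09 -20.48 -0.63 turn -0.000 | t=2.40 [403.4  85.2 303.7] yaw 2.705 gap 94.0 F [1.1 0.6 0.2] j [ 0.12 -0.08  1.73  0.    1.49 -1.01]
```

```bash
python3 -m pendant '[[[-3.7,-3.4,0,0],[-7.4,-6.8,0,0],[-11.1,-10.2,0,0],[-14.8,-13.6,0,0],[-18.5,-17,0,0]]]'
python3 -m pendant '[[[0,0,0,0],[0,0,0,0]]]'
python3 -c "
from h import *
go(526,-198,310,2.705)"
```

```text
clock: 2.9
eef_pos: [498.7, -146.1, 303.5]
eef_rot: [3.142, 0.0, 2.704]
wrist_force: [0.7, 1.4, -0.3]
finger_gap: 94.0
clock: 3.1
eef_pos: [498.2, -144.5, 302.8]
eef_rot: [3.142, -0.001, 2.703]
wrist_force: [0.6, 0.9, 0.2]
finger_gap: 93.8
cm: -4.79 -3.67 -0.72 turn -0.002 | t=3.10 [ 498.2 -144.5  302.8] yaw 2.703 gap 93.8 F [0.6 0.9 0.2] j [-0.35  0.18  1.47  0.    1.5  -1.49]
```

```bash
python3 -m pendant '[[[-4.8,-3.7,0,0],[-4.8,-3.7,0,0],[-4.8,-3.7,0,0]]]'
python3 - <<'E'
from h import *
t=cams.camera("top");s=cams.camera("scene")
go(526,-198,234,2.705)
save(s,"a",(200,110,360,270),4);save(t,"b",(240,130,340,230),6)
E
```

```text
clock: 3.4
eef_pos: [526.3, -197.5, 303.1]
eef_rot: [3.141, -0.001, 2.705]
wrist_force: [-0.4, 1.0, 0.3]
finger_gap: 94.0
cm: -0.08 -0.14 6.96 turn 0.001 | t=3.50 [ 525.9 -196.4  303.6] yaw 2.706 gap 93.9 F [-1.4  0.1 -1. ] j [-0.42  0.28  1.35  0.    1.52 -1.56]
```

View pics/a.png

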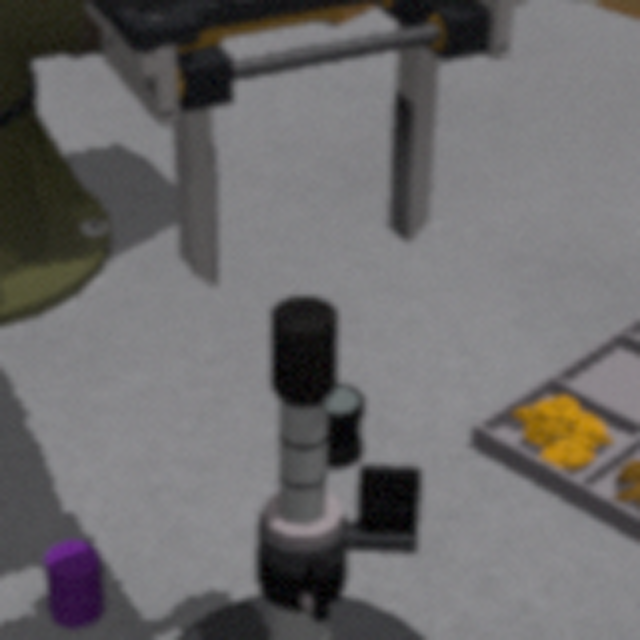

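View pics/b.png

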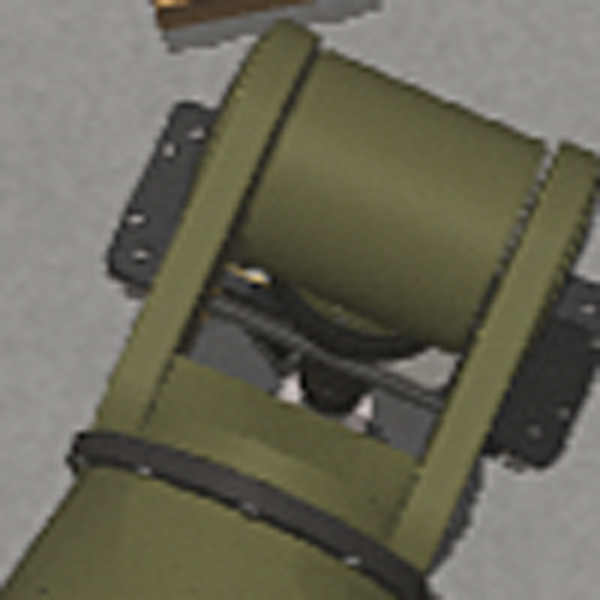

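The fingers straddle the cap evenly, with tips at columns ≈197 and 410 in the crop and the cap at 303. Descending now to close on the upper half of the cap.

```bash
python3 -m pendant '[[[0,-0.1,4,0],[0,-0.1,6.4,0],[0,-0.1,6.4,0],[0,-0.1,6.4,0]]]'
python3 -m pendant '[[[0,0,0,0],[0,0,0,0],[0,0,0,0],[0,0,0,0],[0,0,0,0]]]' -1 20
python3 -m pendant '[[[0,0,0,0],[0,0,0,0],[0,0,0,0]]]'
python3 - <<'E'
from h import *
s=cams.camera("scene")
go(526,-198,300,2.705)
save(s,"a2",(200,110,360,270),4)
E
```

```text
clock: 3.9
eef_pos: [525.9, -197.8, 240.8]
eef_rot: [3.142, 0.001, 2.706]
wrist_force: [1.1, -0.8, 1.2]
finger_gap: 93.9
clock: 4.4
eef_pos: [525.8, -198.7, 239.5]
eef_rot: [3.142, 0.0, 2.705]
wrist_force: [0.0, 0.9, 0.7]
finger_gap: 57.3
clock: 4.7
eef_pos: [525.7, -198.7, 239.3]
eef_rot: [3.142, -0.0, 2.705]
wrist_force: [0.8, -0.3, 0.6]
finger_gap: 33.2
cm: 0.01 0.06 -6.07 turn -0.000 | t=4.75 [ 525.8 -198.6  239.3] yaw 2.705 gap 32.0 F [-0.3  0.3  0.2] j [-0.43  0.31  1.45  0.    1.38 -1.56]
```

View pics/a2.png

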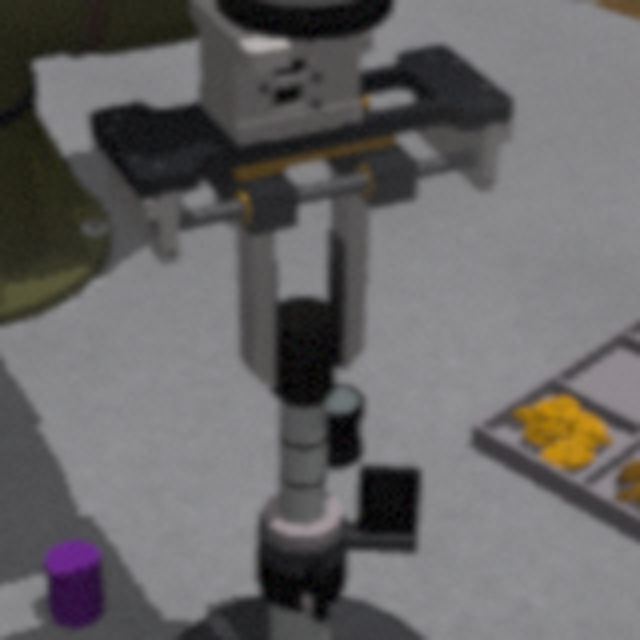

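```bash
python3 -m pendant '[[[0,0,-2,0],[0,0,-4,0],[0,0,-6.2,0],[0,0,-6.2,0]]]'
python3 - <<'E'
from h import *
s=cams.camera("scene")
go(515,175,300,3.07)
save(s,"a3",(200,110,360,270),4)
E
```

```text
clock: 5.15
eef_pos: [526.4, -198.9, 304.1]
eef_rot: [3.142, 0.005, 2.705]
wrist_force: [-0.2, 0.7, 0.3]
finger_gap: 31.7
cm: 16.81 33.40 0.20 turn -0.365 | t=5.20 [ 526.  -198.8  302. ] yaw 2.705 gap 31.6 F [ 0.5 -0.1 -0.9] j [-0.43  0.28  1.35 -0.    1.52 -1.56]
```

View pics/a3.png

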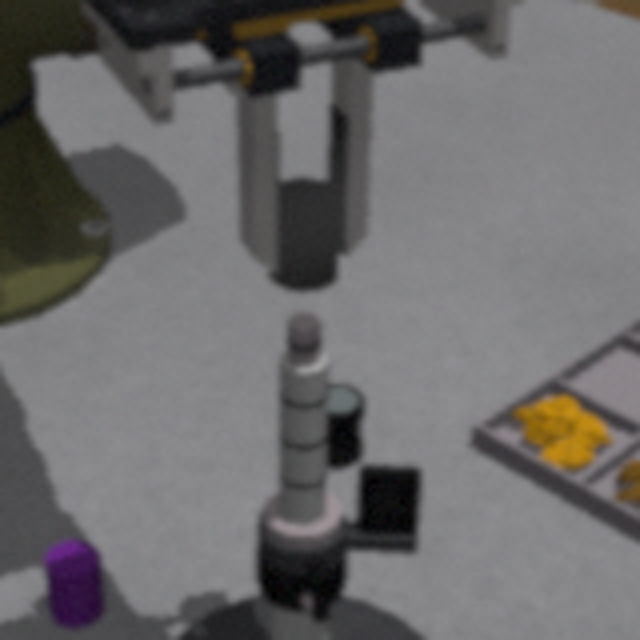

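The cap is clear of the spigot, and the bare column now shows three rings at crop rows ≈405, 445 and 487. Next I'll carry the cap to the tray.

```bash
python3 -m pendant '[[[1.7,3.3,0,-0.08],[3.8,7.5,0,-0.15],[5.8,11.6,0,-0.22],[7.8,15.5,0,-0.3],[9.8,19.4,0,-0.365]]]'
python3 -m pendant '[[[0.4,4.4,0,0],[0.7,8.6,0,0],[1,11.5,0,0],[1.2,13,0,0],[1.2,13,0,0]]]'
python3 -c "
from h import *
go(515,175,300,3.07)"
```

```text
clock: 5.7
eef_pos: [518.3, 20.3, 299.9]
eef_rot: [-3.142, -0.002, 3.073]
wrist_force: [0.4, -0.3, -0.4]
finger_gap: 31.6
clock: 6.2
eef_pos: [516.0, 150.1, 300.3]
eef_rot: [-3.141, -0.001, 3.072]
wrist_force: [-0.2, -0.4, -0.4]
finger_gap: 31.7
cm: 0.28 2.47 0.03 turn 0.002 | t=6.20 [516.  150.1 300.3] yaw 3.072 gap 31.7 F [-0.2 -0.4 -0.4] j [ 0.21  0.22  1.42  0.    1.5  -1.29]
```

```bash
python3 -m pendant '[[[0.2,2.4,2,0],[0.2,2.4,7,0],[0.2,2.4,12,0],[0.2,2.4,17,0],[0.2,2.4,21.5,0]]]'
python3 -m pendant '[[[0,0,0,0],[0,0,0,0]]]'
python3 - <<'E'
from h import *
s=cams.camera("scene");t=cams.camera("top")
go(515,175,24,3.07)
p=manip.read_state()["eef_pos"]
for c in (s,t):
    print(proj(c,(p[0],p[1],4)),proj(c,p+[0,0,2.6]))
save(s,"a4",(290,110,450,270),4);save(t,"b4",(110,155,220,235),6)
E
```

```text
clock: 6.7
eef_pos: [515.6, 171.4, 83.8]
eef_rot: [-3.141, -0.001, 3.068]
wrist_force: [1.4, 1.0, -0.7]
finger_gap: 31.7
clock: 6.9
eef_pos: [516.6, 172.3, 87.3]
eef_rot: [-3.141, -0.0, 3.069]
wrist_force: [0.5, 0.1, 0.2]
finger_gap: 31.8
cm: 0.27 0.19 6.50 turn -0.001 | t=7.00 [517.5 173.   89. ] yaw 3.069 gap 31.6 F [ 1.6 -0.5  0.4] j [ 0.26  0.42  1.66 -0.    1.05 -1.24]
[357.39684858 209.29821604] [361.31289796 182.9562523 ]
[165.13480895 208.10419666] [158.97890975 204.06031105]
```

View pics/a4.png

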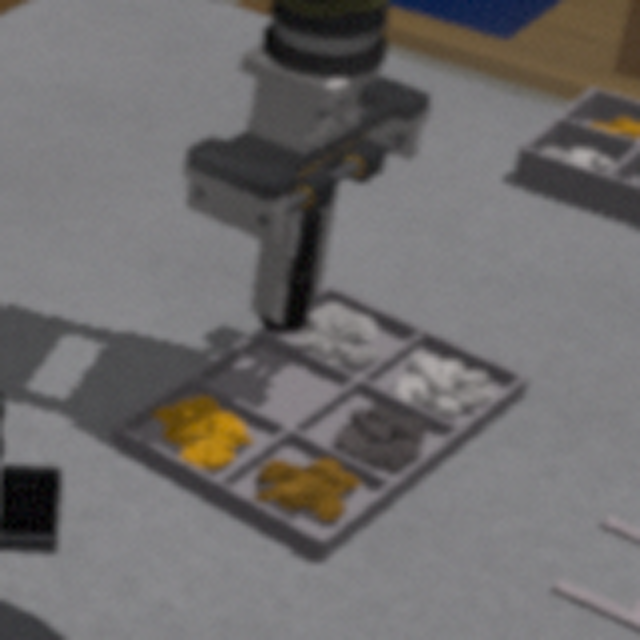

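View pics/b4.png

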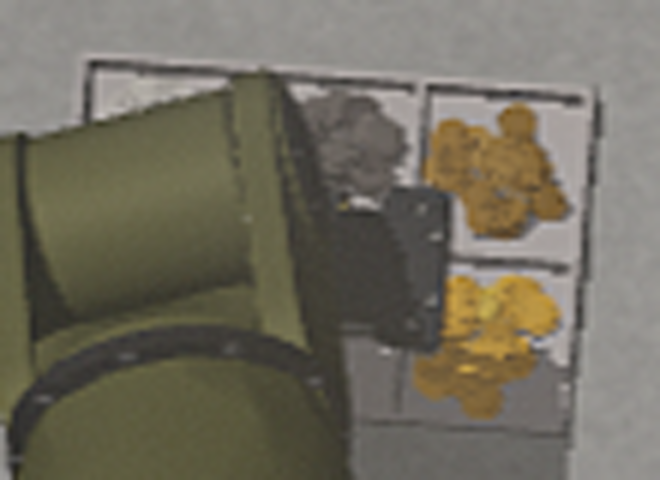

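```bash
python3 -m pendant '[[[0.1,0.1,3,0],[0.1,0.1,5,0],[0.1,0.1,5,0],[0.1,0.1,5,0]]]'
python3 -c "
from h import *
go(516,174.5,23,3.07)"
```

```text
clock: 7.4
eef_pos: [516.2, 174.4, 38.4]
eef_rot: [3.141, 0.002, 3.07]
wrist_force: [-0.6, 0.4, -0.2]
finger_gap: 31.9
cm: 0.02 0.01 1.54 turn -0.000 | t=7.40 [516.2 174.4  38.4] yaw 3.070 gap 31.9 F [-0.6  0.4 -0.2] j [ 0.26  0.5   1.69  0.    0.95 -1.24]
```

```bash
python3 -m pendant '[[[0,0,1.0,0],[0,0,1.2,0],[0,0,1.3,0],[0,0,1.3,0]]]'
python3 -m pendant '[[[0,0,0.1,0],[0,0,0.2,0],[0,0,0.2,0]]]'
```

```text
clock: 7.8
eef_pos: [515.3, 174.3, 23.5]
eef_rot: [3.142, 0.0, 3.07]
wrist_force: [0.5, 0.0, -0.3]
finger_gap: 31.6
clock: 8.1
eef_pos: [515.6, 174.4, 22.2]
eef_rot: [3.141, 0.001, 3.07]
wrist_force: [-3.0, 0.2, 8.8]
finger_gap: 31.8
```

```bash
python3 -m pendant '[[[0,0,-0.1,0],[0,0,-0.1,0],[0,0,-0.1,0],[0,0,-0.1,0]]]' -0.1
python3 -m pendant '[[[0,0,-1,0],[0,0,-3,0],[0,0,-6,0],[0,0,-6,0]]]'
python3 - <<'E'
from h import *
s=cams.camera("scene")
go(526,-198,290,3.32)
save(s,"a5",(290,110,450,270),4)
E
```

```text
clock: 8.5
eef_pos: [515.1, 174.2, 22.2]
eef_rot: [-3.142, -0.0, 3.07]
wrist_force: [-0.1, 0.2, 0.5]
finger_gap: 42.0
clock: 8.9
eef_pos: [517.0, 174.7, 86.5]
eef_rot: [3.14, 0.006, 3.07]
wrist_force: [0.9, 0.5, 1.1]
finger_gap: 42.4
cm: -3.65 -37.08 -20.55 turn -0.250 | t=8.95 [516.1 174.5  84.5] yaw 3.070 gap 42.1 F [ 0.6  0.9 -0.8] j [ 0.26  0.43  1.67 -0.    1.04 -1.24]
```

View pics/a5.png

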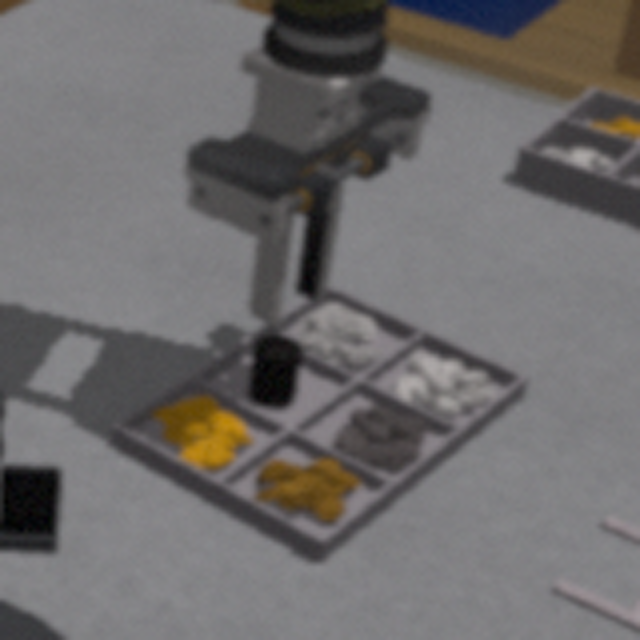

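The cap is standing upright in the empty cell, at crop (275,372). Next I'll go up and across to the bare column, turning the gripper on the way.

```bash
python3 -m pendant '[[[0,0,-5,0],[0,0,-10,0],[-0.2,-2,-14,-0.05],[-0.5,-5,-18,-0.1],[-0.9,-9,-21,-0.15]]]' 1
python3 -m pendant '[[[-0.1,-4.9,0,-0.05],[-0.2,-9.8,0,-0.1],[-0.3,-14.5,0,-0.1],[-0.3,-19.3,0,-0.1],[-0.3,-22,0,-0.1]]]'
python3 -c "
from h import *
go(526.3,-198.3,297,3.32)"
```

```text
clock: 9.45
eef_pos: [517.5, 83.8, 294.1]
eef_rot: [3.141, 0.001, -3.06]
wrist_force: [-0.0, -0.3, 0.8]
finger_gap: 78.8
clock: 9.95
eef_pos: [537.5, -138.1, 291.3]
eef_rot: [3.141, -0.001, -2.965]
wrist_force: [0.2, 0.4, 0.1]
finger_gap: 93.9
cm: 2.15 -5.73 -0.57 turn -0.002 | t=9.95 [ 537.5 -138.1  291.3] yaw -2.965 gap 93.9 F [0.2 0.4 0.1] j [-0.32  0.27  1.39 -0.    1.49 -2.06]
```

```bash
python3 -m pendant '[[[1.1,-2.9,-0.6,0],[2.15,-5.7,-0.6,0],[2.15,-5.7,-0.6,0],[2.15,-5.7,-0.6,0]]]' 1
python3 - <<'E'
from h import *
s=cams.camera("scene");t=cams.camera("top")
go(526.3,-198.3,208,3.32)
save(s,"a6",(200,110,360,270),4);save(t,"b6",(240,130,340,230),6)
E
```

```text
clock: 10.35
eef_pos: [526.6, -195.0, 297.5]
eef_rot: [3.141, -0.001, -2.964]
wrist_force: [-0.5, 0.7, -0.2]
finger_gap: 94.0
cm: 0.14 -0.40 8.98 turn 0.001 | t=10.45 [ 526.9 -194.1  297.8] yaw -2.963 gap 94.1 F [ 0.2  0.8 -0. ] j [-0.42  0.28  1.35  0.    1.51 -2.17]
```

View pics/a6.png

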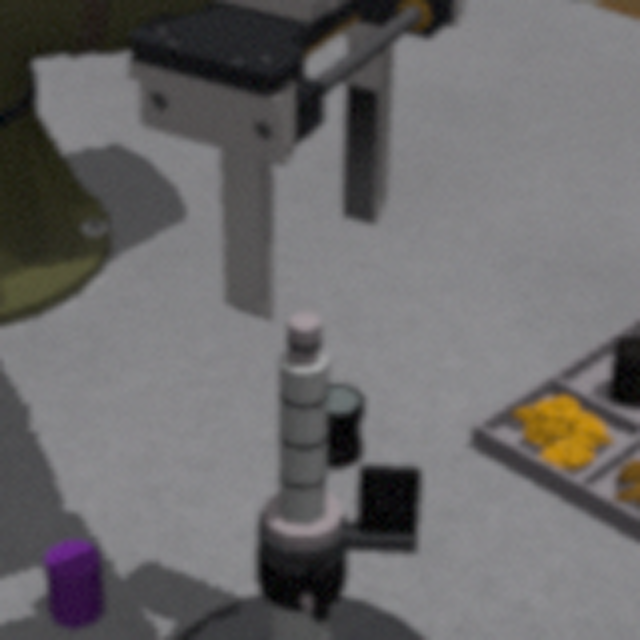

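View pics/b6.png

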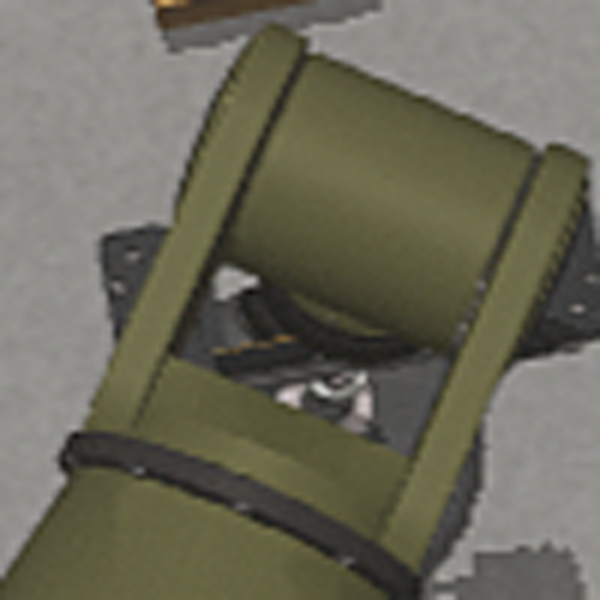

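```bash
python3 -m pendant '[[[0.1,-0.3,0,0],[0.1,-0.3,3,0],[0.1,-0.3,6,0],[0.1,-0.3,9,0],[0.1,-0.3,9,0]]]'
python3 -m pendant '[[[0,0,0,0],[0,0,0,0]]]'
python3 -c "
from h import *
go(526.3,-198.3,208,3.32)"
```

```text
clock: 10.95
eef_pos: [525.1, -197.0, 204.7]
eef_rot: [3.138, -0.005, -2.963]
wrist_force: [0.2, 0.2, -0.3]
finger_gap: 93.9
clock: 11.15
eef_pos: [527.1, -198.2, 210.1]
eef_rot: [-3.14, 0.002, -2.963]
wrist_force: [0.1, 0.7, 1.3]
finger_gap: 94.0
cm: 0.08 0.00 0.21 turn 0.000 | t=11.15 [ 527.1 -198.2  210.1] yaw -2.963 gap 94.0 F [0.1 0.7 1.3] j [-0.42  0.33  1.49 -0.    1.32 -2.17]
```

```bash
python3 -m pendant '[[[0,0,0.1,0],[0,0,0.1,0],[0,0,0.1,0],[0,0,0.1,0],[0,0,0.1,0]]]' -1 50
python3 -m pendant '[[[0,0,0,0],[0,0,0,0],[0,0,0,0],[0,0,0,0],[0,0,0,0]]]'
python3 - <<'E'
from h import *
s=cams.camera("scene")
go(526.3,-198.3,158,3.32)
save(s,"a7",(200,110,360,270),4)
E
```

```text
clock: 11.65
eef_pos: [526.4, -198.1, 207.3]
eef_rot: [-3.142, 0.0, -2.963]
wrist_force: [-0.4, -0.2, 0.1]
finger_gap: 57.5
clock: 12.15
eef_pos: [526.3, -197.5, 207.1]
eef_rot: [3.14, -0.0, -2.963]
wrist_force: [-1.0, 6.2, 2.1]
finger_gap: 23.1
cm: 0.01 -0.07 4.91 turn 0.000 | t=12.20 [ 526.2 -197.6  207.1] yaw -2.963 gap 23.0 F [-2.1  4.5  1.2] j [-0.42  0.33  1.49  0.    1.32 -2.17]
```

View pics/a7.png

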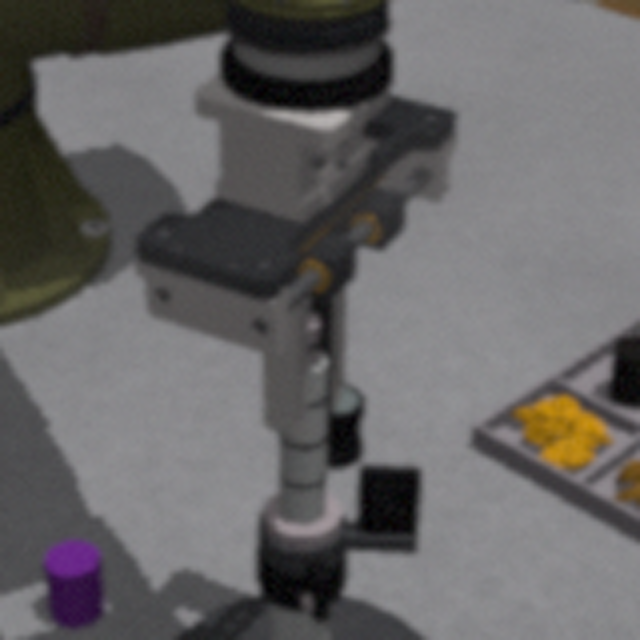

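```bash
python3 -m pendant '[[[0,0.08,0.5,0],[0,0.08,1.2,0],[0,0.08,2,0],[0,0.08,2.8,0],[0,0.08,3.5,0]]]'
python3 -m pendant '[[[0,0,0.5,0],[0,0,1,0],[0,0,1.3,0],[0,0,1.5,0],[0,0,1.5,0]]]'
python3 -m pendant '[[[0,0,0,0],[0,0,0,0]]]'
python3 - <<'E'
from h import *
s=cams.camera("scene")
go(526.3,-198.3,157.1,3.32)
save(s,"a8",(200,110,360,270),4)
E
```

```text
clock: 12.7
eef_pos: [526.3, -197.5, 172.8]
eef_rot: [-3.141, 0.001, -2.963]
wrist_force: [-3.6, 0.7, 8.3]
finger_gap: 23.4
clock: 13.2
eef_pos: [526.3, -197.5, 157.8]
eef_rot: [-3.141, 0.001, -2.963]
wrist_force: [-3.6, 1.4, 8.2]
finger_gap: 23.3
clock: 13.4
eef_pos: [526.3, -197.5, 158.1]
eef_rot: [-3.141, 0.001, -2.963]
wrist_force: [-3.6, 1.9, 8.3]
finger_gap: 23.6
cm: 0.02 -0.08 0.10 turn -0.000 | t=13.45 [ 526.3 -197.5  158.1] yaw -2.963 gap 23.5 F [-3.6  0.8  8.8] j [-0.42  0.38  1.55 -0.    1.21 -2.17]
```

View pics/a8.png

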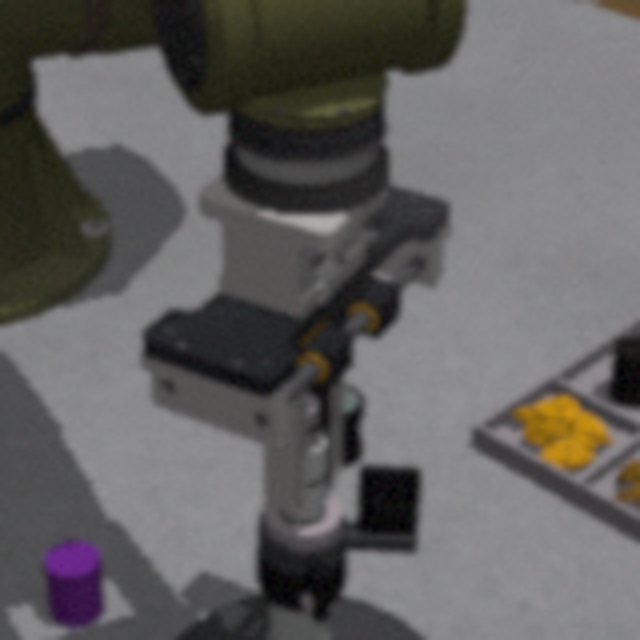

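```bash
python3 -m pendant '[[[0.06,0.02,0.1,0],[0.06,0.02,0.1,0],[0.06,0.02,0.1,0]]]'
python3 - <<'E'
from h import *
s=cams.camera("scene")
go(526.3,-198.3,157.1,3.32)
f=s["frame"][:,:,::-1][180:250,250:320];g=cv2.imread("pics/a7.png")
cv2.imwrite("pics/a9.png",np.hstack([cv2.resize(f,(560,560),interpolation=2)]))
cv2.imwrite("pics/a9b.png",cv2.resize(g[190:470,200:480],(560,560)))
E
```

```text
clock: 13.75
eef_pos: [526.3, -197.5, 157.4]
eef_rot: [-3.14, 0.002, -2.963]
wrist_force: [0.3, 0.3, 7.9]
finger_gap: 23.4
cm: 0.01 -0.08 0.03 turn -0.000 | t=13.80 [ 526.3 -197.5  157.4] yaw -2.963 gap 23.5 F [0.  1.1 8.7] j [-0.42  0.38  1.55  0.    1.21 -2.17]
```

View pics/a9.png

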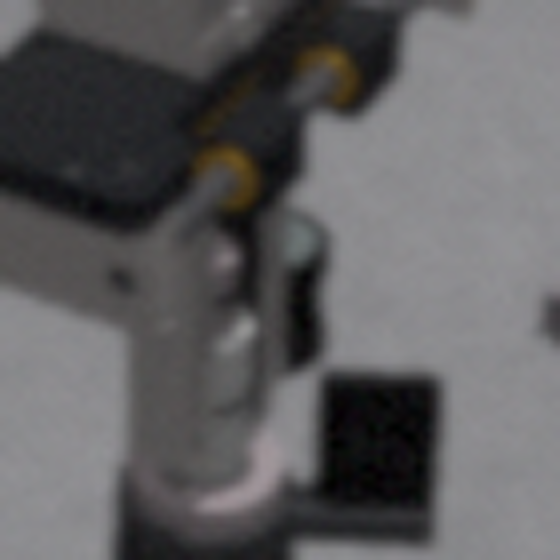

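View pics/a9b.png

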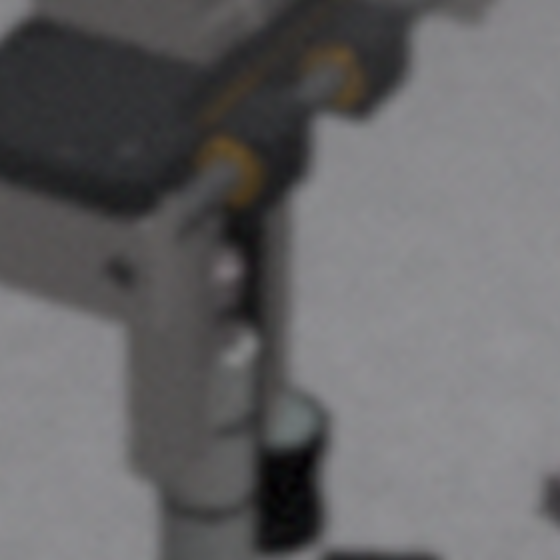

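```bash
python3 - <<'E'
from h import *
s=cams.camera("scene")
cur=cv2.cvtColor(s["frame"],cv2.COLOR_RGB2GRAY)
old=np.zeros_like(cur);old[110:270,200:360]=cv2.cvtColor(cv2.resize(cv2.imread("pics/a6.png"),(160,160),interpolation=cv2.INTER_AREA),cv2.COLOR_BGR2GRAY)
a7=np.zeros_like(cur);a7[110:270,200:360]=cv2.cvtColor(cv2.resize(cv2.imread("pics/a7.png"),(160,160),interpolation=cv2.INTER_AREA),cv2.COLOR_BGR2GRAY)
ax=np.array([526.,-198.]);co=s["pose"][:2,3];d=(co-ax)/np.linalg.norm(co-ax)
# surface points on tube r=12, at several azimuths from camera direction
def prof(img,zs,off,r=12):
    a=np.deg2rad(off);R=np.array([[np.cos(a),-np.sin(a)],[np.sin(a),np.cos(a)]]);q=ax+r*(R@d)
    uv=np.array([proj(s,(q[0],q[1],z)) for z in zs],np.float32)
    return cv2.remap(img,uv[None,:,0],uv[None,:,1],cv2.INTER_CUBIC)[0],uv
zs=np.arange(145,262,2.)
for off in (25,40,55):
    p0,u0=prof(old,zs,off);p7,_=prof(a7,zs,off);p1,_=prof(cur,zs,off)
    print(off,u0[0],u0[-1])
    print("z  ",[int(z) for z in zs]);print("old",p0.tolist());print("a7 ",p7.tolist());print("cur",p1.tolist())
E
```

```text
25 [277.0888 239.5073] [277.73694 192.09831]
z   [145, 147, 149, 151, 153, 155, 157, 159, 161, 163, 165, 167, 169, 171, 173, 175, 177, 179, 181, 183, 185, 187, 189, 191, 193, 195, 197, 199, 201, 203, 205, 207, 209, 211, 213, 215, 217, 219, 221, 223, 225, 227, 229, 231, 233, 235, 237, 239, 241, 243, 245, 247, 249, 251, 253, 255, 257, 259, 261]
old [99, 93, 92, 92, 92, 92, 92, 91, 90, 85, 77, 70, 76, 86, 92, 92, 92, 92, 92, 92, 92, 87, 76, 66, 66, 81, 88, 92, 94, 93, 93, 93, 93, 92, 87, 75, 65, 75, 87, 93, 93, 92, 94, 92, 94, 108, 135, 150, 133, 104, 88, 73, 59, 54, 62, 74, 81, 91, 112]
a7  [103, 95, 95, 95, 94, 94, 94, 94, 92, 86, 77, 69, 77, 89, 95, 94, 95, 95, 94, 93, 94, 91, 78, 67, 68, 84, 92, 94, 94, 94, 95, 95, 94, 94, 90, 78, 69, 79, 90, 96, 95, 92, 94, 93, 93, 97, 105, 107, 93, 77, 71, 67, 58, 49, 53, 65, 72, 76, 92]
cur [87, 92, 96, 95, 96, 96, 94, 96, 96, 90, 80, 71, 77, 87, 94, 96, 94, 94, 95, 96, 103, 117, 114, 98, 80, 72, 69, 59, 48, 51, 66, 70, 72, 87, 110, 119, 101, 86, 65, 43, 25, 23, 37, 54, 60, 64, 70, 76, 75, 73, 73, 58, 43, 37, 36, 36, 35, 33, 32]
40 [278.38696 238
[... 1469 characters left out ...]
 75, 81, 87, 89, 90, 90, 90, 91, 91, 88, 79, 70, 66, 72, 81, 88, 89, 90, 90, 90, 90, 89, 85, 77, 70, 72, 82, 85, 89, 91, 92, 94, 96, 100, 120, 142, 155, 154, 148, 136, 124, 113, 110, 110, 115, 117, 119, 127]
a7  [104, 97, 96, 97, 98, 96, 93, 92, 88, 78, 71, 74, 81, 85, 89, 92, 92, 92, 92, 92, 90, 83, 72, 68, 73, 83, 90, 91, 92, 93, 92, 92, 92, 88, 76, 66, 66, 75, 85, 90, 91, 92, 91, 92, 98, 111, 121, 125, 115, 94, 69, 45, 29, 24, 27, 31, 35, 39, 46]
cur [90, 91, 95, 99, 99, 97, 94, 92, 89, 81, 71, 68, 77, 87, 92, 93, 92, 94, 95, 100, 114, 131, 144, 139, 116, 88, 67, 45, 31, 26, 29, 38, 39, 50, 51, 40, 26, 18, 11, 11, 18, 34, 52, 57, 57, 62, 66, 70, 67, 52, 37, 33, 36, 38, 37, 36, 37, 36, 38]
```

Measured along the tube, the top ring now sits about 0.5 mm above where the bottom ring was, so the slide is ≈49.5 mm with no slip. I'll press 0.5 mm more and start the clockwise swing.

```bash
python3 -m pendant '[[[0,0,0.05,0],[0,0,0.05,0.1],[0,0,0.05,0.2],[0,0,0.05,0.3],[0,0,0.05,0.4]]]'
python3 - <<'E'
from h import *
s=cams.camera("scene")
go(526.3,-197.5,157,3.32);print(manip.read_state()["moment"])
save(s,"c1",(230,160,330,260),6)
E
```

```text
clock: 14.35
eef_pos: [526.3, -197.6, 156.9]
eef_rot: [-3.141, 0.003, 2.916]
wrist_force: [0.5, -0.4, 7.6]
finger_gap: 23.3
cm: 0.00 0.01 -0.01 turn -0.411 | t=14.40 [ 526.3 -197.6  156.9] yaw 2.909 gap 23.3 F [0.5 0.4 8.6] j [-0.42  0.38  1.55 -0.    1.21 -1.76]
[ 0.00548082 -0.02338445 -0.03261331]
```

View pics/c1.png

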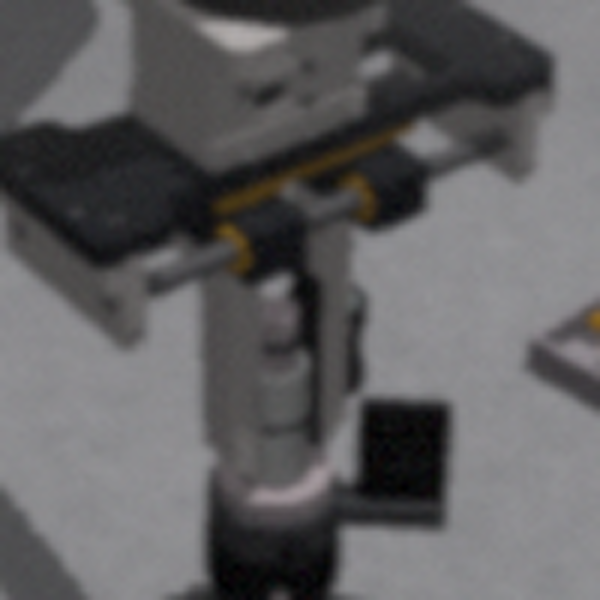

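```bash
python3 -m pendant '[[[0,0,0,0.1],[0,0,0,0.2],[0,0,0,0.3],[0,0,0,0.4],[0,0,0,0.4]]]'
python3 - <<'E'
from h import *
s=cams.camera("scene")
go(526.3,-197.5,157,3.32);print(manip.read_state()["moment"])
save(s,"c2",(230,160,330,260),6)
E
```

```text
clock: 14.9
eef_pos: [526.2, -197.7, 156.9]
eef_rot: [3.141, 0.003, 2.516]
wrist_force: [-0.3, 0.4, 8.9]
finger_gap: 23.0
cm: 0.01 0.02 -0.01 turn -0.801 | t=14.95 [ 526.3 -197.7  156.9] yaw 2.519 gap 23.4 F [-0.5 -0.3  8.9] j [-0.42  0.38  1.55 -0.    1.21 -1.37]
[-0.14233761  0.06435889 -0.00378105]
```

View pics/c2.png

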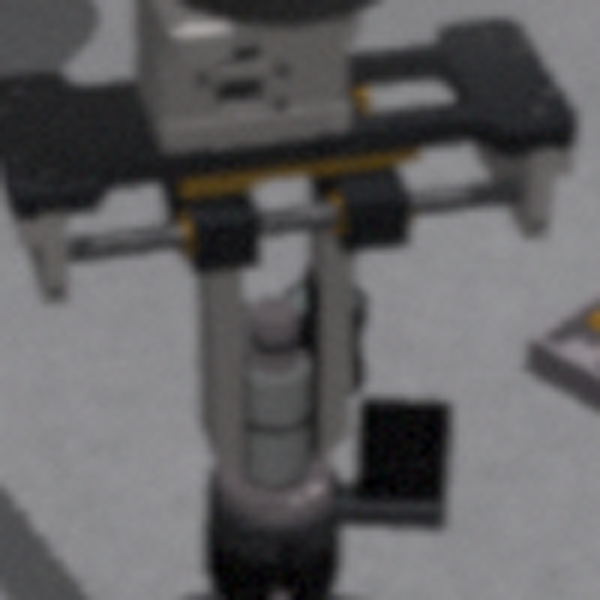

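```bash
python3 -m pendant '[[[0,0,0,0.1],[0,0,0,0.2],[0,0,0,0.25],[0,0,0,0.25]]]'
python3 - <<'E'
from h import *
s=cams.camera("scene")
go(526.3,-197.5,157,3.32);print(manip.read_state()["moment"])
save(s,"c3",(230,160,330,260),6)
E
```

```text
clock: 15.35
eef_pos: [526.2, -197.7, 156.9]
eef_rot: [3.141, 0.003, 2.268]
wrist_force: [-0.5, -1.4, 7.4]
finger_gap: 23.1
cm: 0.01 0.03 -0.01 turn -1.051 | t=15.40 [ 526.2 -197.8  156.9] yaw 2.269 gap 23.1 F [-0.  -0.7  8.2] j [-0.42  0.38  1.55 -0.    1.21 -1.12]
[-0.13316649  0.20130398  0.07195961]
```

View pics/c3.png

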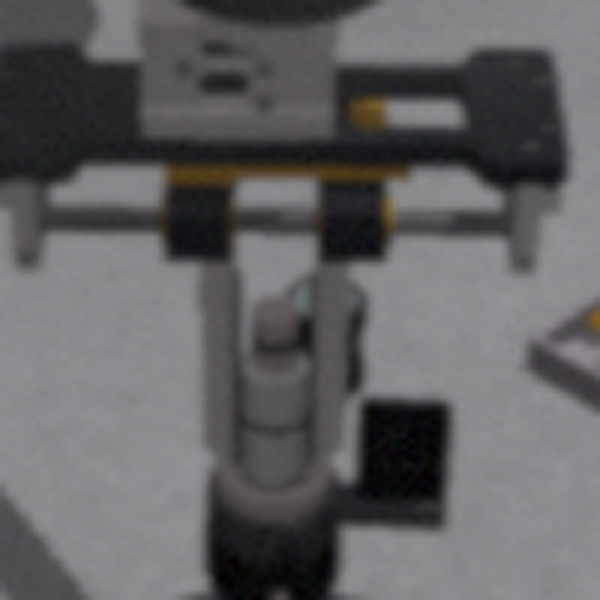

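```bash
python3 - <<'E'
from h import *
s=cams.camera("scene");t=cams.camera("top")
for th in range(0,60,5):
    a=np.deg2rad(th);o=[]
    for r in(28,60):
        for w in (-4,4):
            for c in (s,t): o+=list(np.round(proj(c,(526+r*np.cos(a)-w*np.sin(a),-198+r*np.sin(a)+w*np.cos(a),172)),1))
    print(th,o)
for ph in (40,):
    a=np.deg2rad(ph)
    for r in (12,24.5,28): print(r,[proj(s,(526+r*np.cos(a)-w*np.sin(a),-198+r*np.sin(a)+w*np.cos(a),165)).round(1) for w in(-8,8)])
r=models.regions_of("scene","lever_paddle")
for q in r:
    ys,xs=np.where(q["pixels"]);print(q["score"],xs.min(),xs.max(),ys.min(),ys.max())
E
```

```text
0 [np.float64(284.2), np.float64(232.4), np.float64(295.7), np.float64(185.1), np.float64(286.8), np.float64(230.5), np.float64(292.6), np.float64(185.1), np.float64(297.0), np.float64(239.2), np.float64(295.5), np.float64(173.1), np.float64(299.5), np.float64(237.2), np.float64(292.5), np.float64(173.2)]
5 [np.float64(285.1), np.float64(231.9), np.float64(294.7), np.float64(185.0), np.float64(287.3), np.float64(229.8), np.float64(291.7), np.float64(185.3), np.float64(298.7), np.float64(237.9), np.float64(293.5), np.float64(173.1), np.float64(300.9), np.float64(235.8), np.float64(290.5), np.float64(173.4)]
10 [np.float64(285.9), np.float64(231.3), np.float64(293.8), np.float64(185.0), np.float64(287.8), np.float64(229.1), np.float64(290.8), np.float64(185.5), np.float64(300.2), np.float64(236.5), np.float64(291.5), np.float64(173.2), np.float64(302.1), np.float64(234.3), np.float64(288.6), np.float64(173.8)]
15 [np.float64(286.6), np.float64(230.7), np.float64(292.9), np.float64(185.1), np.float64(288.2), np.float64(228.4), np.float64(289.9), np.float64(185.9), np.float64(301.5), np.
[... 2087 characters left out ...]
(223.2), np.float64(285.1), np.float64(190.0), np.float64(304.2), np.float64(224.0), np.float64(277.6), np.float64(180.1), np.float64(303.3), np.float64(221.6), np.float64(275.7), np.float64(182.4)]
55 [np.float64(288.6), np.float64(224.8), np.float64(286.4), np.float64(188.4), np.float64(287.5), np.float64(222.5), np.float64(284.6), np.float64(190.9), np.float64(303.6), np.float64(222.4), np.float64(276.3), np.float64(181.6), np.float64(302.4), np.float64(220.1), np.float64(274.6), np.float64(184.1)]
12 [array([280.6, 231. ]), array([280.6, 226. ])]
24.5 [array([286.9, 231. ]), array([286.7, 226.1])]
28 [array([288.6, 231. ]), array([288.4, 226.1])]
0.97 160 209 336 390
0.62 266 305 226 253
```

```bash
python3 -m pendant '[[[0,0,0,0.1],[0,0,0,0.2],[0,0,0,0.3],[0,0,0,0.3]]]'
python3 - <<'E'
from h import *
s=cams.camera("scene");t=cams.camera("top")
go(526.3,-197.5,157,3.32);print(manip.read_state()["moment"])
save(s,"c4",(260,200,320,260),10);save(t,"d4",(250,150,330,220),8)
E
```

```text
clock: 15.95
eef_pos: [526.1, -197.8, 156.9]
eef_rot: [3.14, 0.002, 1.966]
wrist_force: [-0.0, -0.7, 8.0]
finger_gap: 23.3
cm: 0.02 0.03 -0.01 turn -1.351 | t=16.05 [ 526.1 -197.8  156.9] yaw 1.969 gap 23.0 F [-0.9 -1.8  8.2] j [-0.42  0.38  1.55 -0.    1.21 -0.82]
[-0.20836056  0.26295318 -0.01560066]
```

View pics/c4.png

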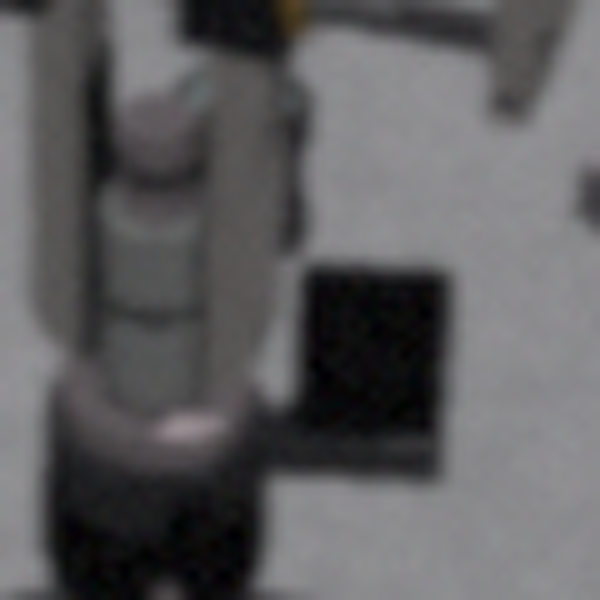

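View pics/d4.png

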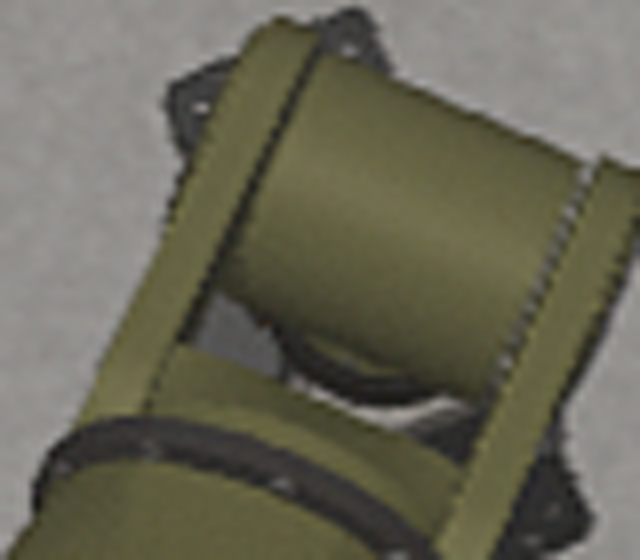

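The turn went past the paddle without moving it: the finger's outer face is at ≈24 mm and the paddle's inner edge is at 28 mm. An off-centre grip might close that gap, so I'll measure the finger's true width with its back to the camera.

```bash
python3 -m pendant '[[[0,0,0,0.14],[0,0,0,0.28],[0,0,0,0.42],[0,0,0,0.56],[0,0,0,0.7]]]'
python3 -m pendant '[[[0,0,0,0.14],[0,0,0,0.28],[0,0,0,0.42],[0,0,0,0.56],[0,0,0,0.57]]]'
python3 - <<'E'
from h import *
s=cams.camera("scene")
go(526.3,-197.5,157,3.32);print(manip.read_state()["moment"])
save(s,"c5",(250,190,320,260),8)
g=cv2.cvtColor(s["frame"],cv2.COLOR_RGB2GRAY)
for r in range(206,240,3): print(r,g[r,262:296].tolist())
E
```

```text
clock: 16.55
eef_pos: [525.9, -197.8, 156.8]
eef_rot: [3.14, 0.001, 1.264]
wrist_force: [-1.9, -3.0, 8.3]
finger_gap: 23.1
clock: 17.05
eef_pos: [525.8, -197.7, 156.7]
eef_rot: [3.14, -0.0, 0.694]
wrist_force: [-2.4, -1.1, 7.8]
finger_gap: 23.5
cm: 0.05 0.01 -0.03 turn -2.623 | t=17.10 [ 525.8 -197.8  156.7] yaw 0.697 gap 23.4 F [-2.4 -1.9  7.8] j [-0.42  0.38  1.56 -0.    1.21  0.45]
[-0.1508727   0.73926919  0.02848206]
206 [18, 21, 18, 21, 14, 16, 15, 24, 22, 21, 16, 20, 14, 18, 14, 19, 18, 18, 14, 21, 19, 20, 17, 15, 20, 20, 19, 19, 20, 13, 23, 23, 51, 100]
209 [78, 76, 79, 78, 78, 76, 79, 79, 80, 80, 79, 79, 78, 77, 77, 78, 73, 72, 64, 67, 67, 68, 67, 70, 66, 70, 70, 68, 67, 68, 71, 75, 91, 114]
212 [81, 84, 86, 86, 88, 88, 86, 86, 87, 86, 86, 85, 86, 85, 85, 86, 86, 85, 85, 87, 87, 86, 86, 87, 86, 86, 82, 83, 81, 85, 86, 89, 103, 121]
215 [50, 62, 79, 86, 84, 87, 87, 86, 85, 84, 85, 84, 86, 85, 86, 83, 86, 85, 86, 85, 86, 86, 86, 86, 79, 66, 50, 44, 46, 64, 83, 92, 104, 122]
218 [94, 90, 86, 87, 84, 86, 87, 85, 86, 85, 87, 85, 85, 86, 86, 86, 86, 88, 85, 85, 84, 84, 87, 85, 84,
[... 418 characters left out ...]
86, 84, 87, 93, 94, 93, 94, 93, 95, 101, 113, 125, 128, 110, 70, 41, 37, 41, 40, 42]
230 [139, 139, 141, 143, 138, 136, 133, 113, 85, 80, 83, 86, 86, 86, 87, 87, 85, 81, 82, 107, 131, 138, 138, 138, 139, 135, 128, 102, 49, 12, 4, 13, 14, 9]
233 [139, 138, 140, 141, 137, 135, 121, 105, 84, 82, 86, 85, 86, 88, 86, 86, 86, 87, 95, 118, 140, 142, 141, 140, 139, 138, 124, 90, 40, 11, 6, 11, 13, 11]
236 [144, 142, 136, 126, 108, 94, 86, 82, 81, 82, 84, 86, 86, 88, 86, 87, 87, 89, 98, 124, 144, 152, 149, 145, 138, 135, 120, 85, 37, 12, 9, 19, 14, 12]
239 [144, 135, 112, 81, 76, 86, 90, 85, 75, 70, 71, 75, 79, 80, 80, 80, 79, 81, 107, 135, 150, 150, 132, 102, 101, 116, 105, 70, 25, 8, 1, 10, 10, 12]
```

View pics/c5.png

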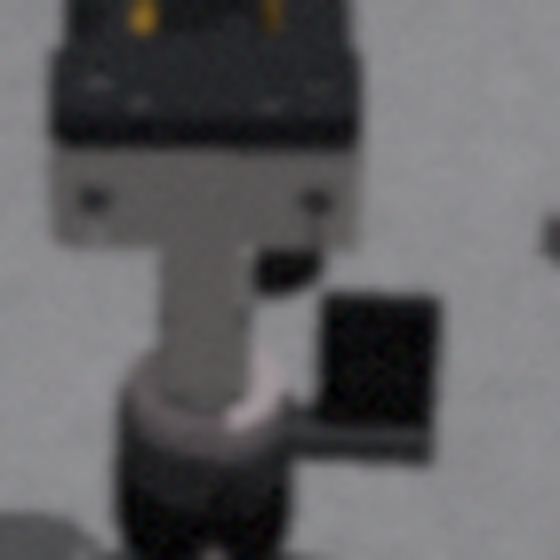

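The finger is ≈22 mm wide against 16 mm pads. If the leg sits about 6 mm off-centre on the pads, the leading finger corner reaches r ≈ 30 mm, which overlaps the paddle. I'll ease the leg back up while still gripped, turn back, then regrip with that offset and a little lower.

```bash
python3 -m pendant '[[[0,0,-1,-0.14],[0,0,-2,-0.28],[0,0,-3,-0.42],[0,0,-4,-0.56],[0,0,-4.9,-0.7]]]'
python3 -m pendant '[[[0,0,0,-0.14],[0,0,0,-0.28],[0,0,0,-0.42],[0,0,0,-0.56],[0,0,0,-0.7]]]'
python3 -m pendant '[[[0,0,0,-0.14],[0,0,0,-0.28],[0,0,0,-0.42],[0,0,0,-0.56],[0,0,0,-0.7]]]'
python3 -m pendant '[[[0,0,0,-0.14],[0,0,0,-0.28],[0,0,0,-0.42],[0,0,0,-0.52],[0,0,0,-0.52]]]'
python3 -c "
from h import *
go(525.8,-197.6,207,3.32)"
```

```text
clock: 17.6
eef_pos: [525.9, -197.8, 206.0]
eef_rot: [3.14, 0.001, 1.405]
wrist_force: [1.6, -2.7, 5.5]
finger_gap: 23.3
clock: 18.1
eef_pos: [526.1, -197.8, 205.7]
eef_rot: [3.14, 0.002, 2.105]
wrist_force: [1.4, -1.5, 5.4]
finger_gap: 23.0
clock: 18.6
eef_pos: [526.2, -197.6, 205.8]
eef_rot: [-3.141, 0.003, 2.805]
wrist_force: [1.9, -0.3, 6.7]
finger_gap: 23.3
clock: 19.1
eef_pos: [526.2, -197.5, 205.7]
eef_rot: [-3.14, 0.002, -2.96]
wrist_force: [2.2, 0.3, 6.2]
finger_gap: 23.6
cm: 0.05 -0.00 -0.13 turn 0.004 | t=19.10 [ 526.2 -197.5  205.7] yaw -2.960 gap 23.6 F [2.2 0.3 6.2] j [-0.42  0.33  1.5   0.    1.31 -2.18]
```

```bash
python3 -m pendant '[[[0,0,0,0],[0,0,0,0],[0,0,0,0]]]' 0.0 60
python3 -m pendant '[[[-0.3,0,0.2,0],[-0.55,0,0.2,0],[-0.55,0,0.2,0],[-0.55,0,0.2,0]]]'
python3 -c "
from h import *
go(525.8,-197.6,204,3.32)"
```

```text
clock: 19.4
eef_pos: [525.5, -197.2, 204.5]
eef_rot: [3.141, -0.0, -2.964]
wrist_force: [-0.1, -0.4, -0.1]
finger_gap: 44.0
clock: 19.8
eef_pos: [531.0, -196.2, 202.5]
eef_rot: [3.141, -0.0, -2.963]
wrist_force: [-0.3, 0.6, 0.2]
finger_gap: 46.6
cm: 0.54 -0.05 -0.15 turn -0.000 | t=19.80 [ 531.  -196.2  202.5] yaw -2.963 gap 46.6 F [-0.3  0.6  0.2] j [-0.42  0.34  1.49 -0.    1.31 -2.17]
```

```bash
python3 -m pendant '[[[-0.06,-0.05,-0.2,0],[-0.06,-0.05,-0.2,0],[-0.06,-0.05,-0.2,0]]]'
python3 -m pendant '[[[0,0,0,0],[0,0,0,0],[0,0,0,0],[0,0,0,0],[0,0,0,0]]]' -1 60
python3 - <<'E'
from h import *
s=cams.camera("scene")
go(525.8,-197.6,154.3,3.32)
save(s,"e1",(230,160,330,260),6)
np.save("e1.npy",s["frame"])
E
```

```text
clock: 20.1
eef_pos: [531.7, -196.7, 204.8]
eef_rot: [-3.141, 0.0, -2.963]
wrist_force: [0.4, -0.5, 0.4]
finger_gap: 46.9
clock: 20.6
eef_pos: [531.7, -196.5, 204.7]
eef_rot: [3.141, -0.0, -2.963]
wrist_force: [-0.2, 1.2, 0.6]
finger_gap: 23.2
cm: 0.59 -0.01 5.03 turn -0.000 | t=20.65 [ 531.6 -196.5  204.6] yaw -2.963 gap 23.2 F [-1.   1.9  0.7] j [-0.42  0.34  1.48  0.    1.31 -2.17]
```

View pics/e1.png

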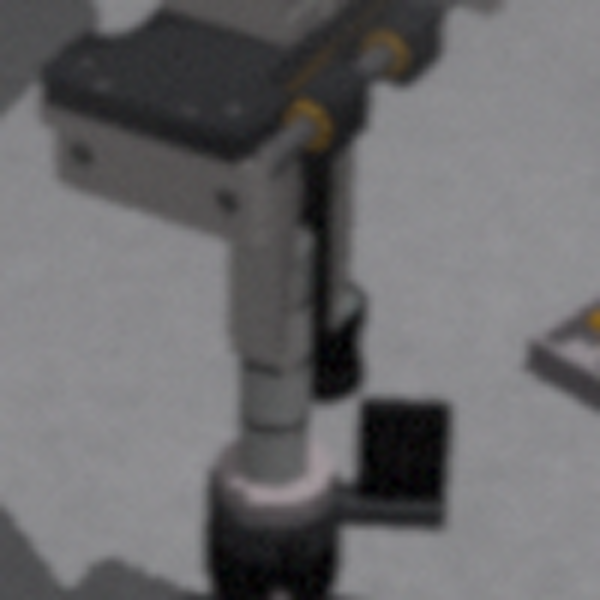

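```bash
python3 -m pendant '[[[0,0,0.5,0],[0,0,1.2,0],[0,0,2,0],[0,0,2.8,0],[0,0,3.5,0]]]'
python3 -m pendant '[[[0,0,0.5,0],[0,0,1,0],[0,0,1.4,0],[0,0,1.6,0],[0,0,1.6,0]]]'
python3 - <<'E'
from h import *
s=cams.camera("scene")
go(525.8,-197.6,154.6,3.32)
save(s,"e2",(230,160,330,260),6)
cur=cv2.cvtColor(s["frame"],cv2.COLOR_RGB2GRAY);old=cv2.cvtColor(np.load("e1.npy"),cv2.COLOR_RGB2GRAY)
ax=np.array([526.,-198.]);co=s["pose"][:2,3];d=(co-ax)/np.linalg.norm(co-ax)
zs=np.arange(155,181,2.)
for off in(10,25,40,55):
    a=np.deg2rad(off);R=np.array([[np.cos(a),-np.sin(a)],[np.sin(a),np.cos(a)]]);q=ax+12*(R@d)
    uv=np.array([proj(s,(q[0],q[1],z)) for z in zs],np.float32)
    for im in(old,cur): print(off,cv2.remap(im,uv[None,:,0],uv[None,:,1],cv2.INTER_CUBIC)[0].tolist())
E
```

```text
clock: 21.15
eef_pos: [531.7, -196.5, 170.0]
eef_rot: [-3.141, 0.001, -2.963]
wrist_force: [-3.3, 3.2, 7.8]
finger_gap: 23.1
clock: 21.65
eef_pos: [531.7, -196.5, 154.1]
eef_rot: [-3.142, 0.0, -2.963]
wrist_force: [-4.2, 3.1, 9.1]
finger_gap: 23.1
cm: 0.60 0.00 -0.04 turn -0.000 | t=21.70 [ 531.7 -196.5  154.2] yaw -2.963 gap 23.6 F [-3.6  2.4  7.5] j [-0.42  0.39  1.54  0.    1.21 -2.17]
10 [92, 92, 91, 90, 87, 75, 64, 69, 84, 91, 91, 90, 90]
10 [82, 82, 83, 84, 84, 83, 84, 85, 83, 80, 78, 80, 81]
25 [94, 93, 94, 92, 86, 80, 69, 78, 91, 96, 95, 95, 94]
25 [85, 84, 84, 84, 84, 83, 82, 82, 80, 77, 76, 74, 74]
40 [94, 93, 92, 91, 85, 73, 71, 82, 91, 94, 94, 94, 94]
40 [91, 92, 94, 92, 86, 80, 77, 79, 81, 81, 82, 80, 75]
55 [96, 94, 92, 88, 78, 72, 74, 82, 87, 90, 92, 94, 93]
55 [93, 92, 90, 85, 76, 68, 68, 73, 76, 80, 82, 80, 78]
```

View pics/e2.png

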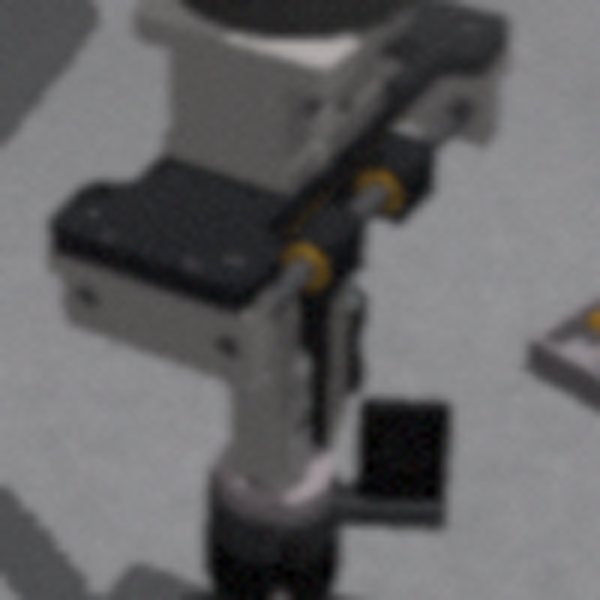

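```bash
python3 -m pendant '[[[0,-0.06,0,0.1],[0.01,-0.12,0,0.2],[0.03,-0.18,0,0.3],[0.05,-0.23,0,0.4],[0.07,-0.29,0,0.5]]]'
python3 - <<'E'
from h import *
s=cams.camera("scene")
go(525.8,-197.6,154.6,3.32);print(manip.read_state()["moment"])
save(s,"e3",(230,160,330,260),6)
E
```

```text
clock: 22.2
eef_pos: [531.5, -199.4, 154.3]
eef_rot: [3.141, 0.0, 2.816]
wrist_force: [-4.4, 3.8, 8.3]
finger_gap: 23.0
cm: 0.60 -0.01 -0.03 turn -0.511 | t=22.25 [ 531.5 -199.5  154.3] yaw 2.809 gap 22.9 F [-3.2  3.8  9.2] j [-0.42  0.39  1.54  0.    1.21 -1.66]
[ 0.67409588  0.71912016 -0.04895196]
```

View pics/e3.png

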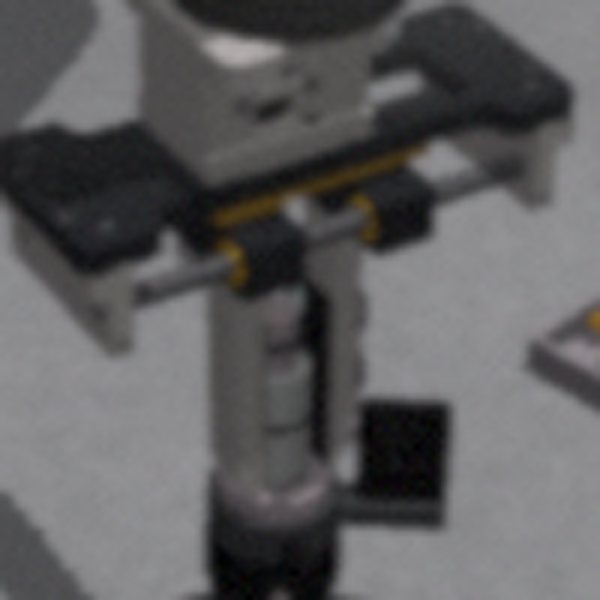

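```bash
python3 -m pendant '[[[0,-0.03,0,0.05],[0,-0.06,0,0.1],[0.01,-0.09,0,0.15],[0.01,-0.12,0,0.2],[0.02,-0.15,0,0.25]]]'
python3 - <<'E'
from h import *
s=cams.camera("scene")
go(525.8,-197.6,154.6,3.32);print(manip.read_state()["moment"])
save(s,"e4",(230,160,330,260),6)
E
```

```text
clock: 22.75
eef_pos: [530.9, -200.7, 154.3]
eef_rot: [3.141, 0.0, 2.568]
wrist_force: [-2.8, 4.1, 8.2]
finger_gap: 23.5
cm: 0.60 -0.01 -0.02 turn -0.755 | t=22.80 [ 530.9 -200.8  154.4] yaw 2.565 gap 23.3 F [-4.2  4.3  8.2] j [-0.43  0.39  1.54  0.    1.21 -1.42]
[ 0.72721153  0.67241223 -0.01817614]
```

View pics/e4.png

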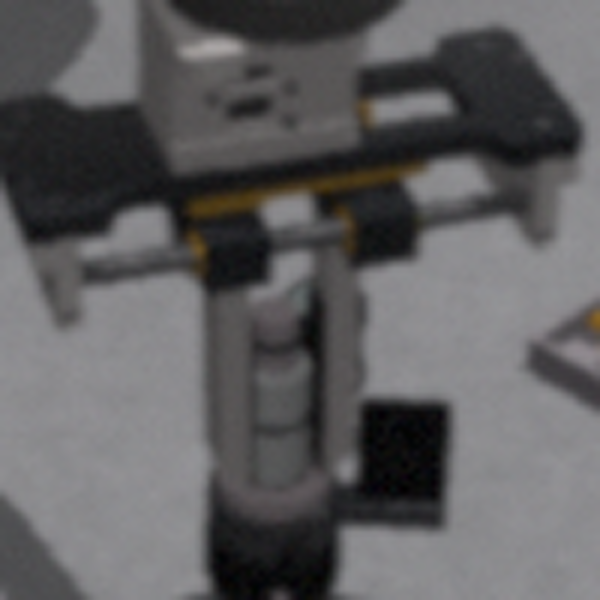

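```bash
python3 -m pendant '[[[0.01,-0.08,0,0.14],[0.02,-0.17,0,0.28],[0.05,-0.25,0,0.42],[0.09,-0.32,0,0.56],[0.14,-0.39,0,0.7]]]'
python3 -m pendant '[[[0.01,-0.08,0,0.14],[0.02,-0.17,0,0.28],[0.05,-0.25,0,0.42],[0.09,-0.32,0,0.56],[0.14,-0.39,0,0.7]]]'
python3 -m pendant '[[[0.01,-0.08,0,0.14],[0.02,-0.17,0,0.28],[0.05,-0.25,0,0.42],[0.06,-0.28,0,0.48]]]'
python3 - <<'E'
from h import *
s=cams.camera("scene")
go(525.8,-197.6,154.6,3.32);print(manip.read_state()["moment"])
save(s,"e5",(250,190,320,260),8)
g=cv2.cvtColor(s["frame"],cv2.COLOR_RGB2GRAY)
for r in range(218,246,3): print(r,g[r,262:296].tolist())
E
```

```text
clock: 23.3
eef_pos: [527.7, -203.2, 154.4]
eef_rot: [3.141, 0.0, 1.864]
wrist_force: [-2.2, 5.0, 9.2]
finger_gap: 23.3
clock: 23.8
eef_pos: [523.7, -203.0, 154.4]
eef_rot: [3.141, -0.001, 1.164]
wrist_force: [-1.9, 4.5, 8.2]
finger_gap: 23.4
clock: 24.2
eef_pos: [521.5, -201.3, 154.5]
eef_rot: [3.141, -0.001, 0.685]
wrist_force: [-1.4, 5.6, 7.6]
finger_gap: 23.1
cm: 0.57 -0.02 -0.01 turn -2.637 | t=24.25 [ 521.5 -201.3  154.5] yaw 0.683 gap 23.2 F [-1.   5.   8.6] j [-0.43  0.37  1.57  0.    1.2   0.45]
[0.81957926 0.30898964 0.02228909]
218 [86, 87, 85, 85, 87, 86, 87, 87, 87, 85, 86, 83, 86, 84, 88, 85, 85, 85, 86, 86, 84, 83, 79, 73, 74, 84, 88, 92, 102, 119, 133, 136, 135, 136]
221 [97, 95, 97, 98, 98, 95, 91, 87, 85, 85, 86, 83, 87, 86, 88, 90, 93, 93, 92, 81, 75, 76, 69, 65, 66, 76, 79, 84, 104, 125, 138, 139, 136, 139]
224 [136, 137, 140, 137, 133, 121, 102, 90, 86, 85, 86, 85, 84, 86, 90, 94, 89, 87, 85, 71, 35, 18, 12, 10, 12, 19, 30, 61, 101, 127, 135, 135, 135, 138]
227 [136, 137, 140, 139, 137, 123, 99, 86, 86, 87, 85, 84, 88, 88, 92, 94, 86, 86, 91, 91, 93, 93, 94, 100,
[... 251 characters left out ...]
 86, 87, 87, 86, 86, 89, 90, 92, 96, 120, 141, 141, 139, 137, 139, 136, 124, 88, 40, 12, 13, 6, 10, 10]
236 [144, 141, 138, 126, 107, 94, 88, 87, 86, 86, 85, 85, 86, 85, 89, 89, 94, 95, 101, 122, 145, 152, 148, 145, 140, 135, 121, 87, 44, 10, 5, 11, 16, 15]
239 [144, 138, 113, 79, 76, 84, 86, 84, 83, 81, 78, 80, 78, 82, 85, 86, 89, 88, 107, 134, 149, 149, 135, 105, 101, 117, 106, 68, 28, 9, 12, 8, 6, 15]
242 [138, 124, 93, 58, 53, 62, 72, 79, 84, 85, 85, 86, 85, 90, 112, 137, 147, 147, 143, 133, 116, 98, 76, 63, 53, 51, 48, 38, 26, 13, 17, 14, 10, 12]
245 [136, 125, 92, 47, 28, 34, 45, 49, 58, 63, 68, 70, 74, 74, 77, 80, 82, 78, 80, 77, 65, 55, 49, 37, 35, 39, 39, 37, 38, 41, 40, 39, 39, 41]
```

View pics/e5.png

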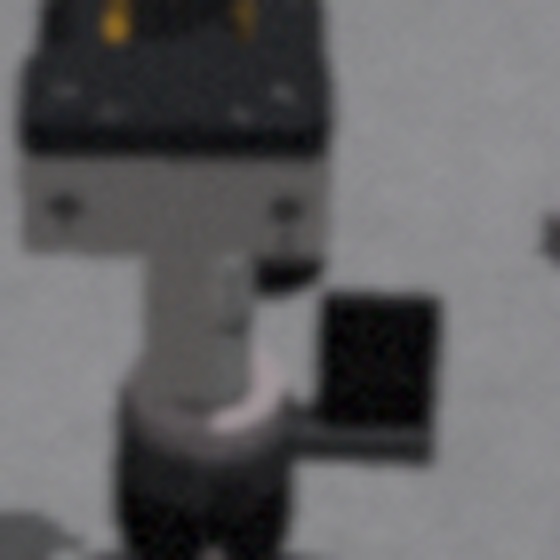

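```bash
python3 - <<'E'
import cv2,numpy as np
for n in("c3","e4"):
    g=cv2.cvtColor(cv2.imread(f"pics/{n}.png"),cv2.COLOR_BGR2GRAY)
    g=cv2.resize(g,(100,100),interpolation=cv2.INTER_AREA)
    for r in range(52,84,3): print(n,r+160,list(zip(range(260,310,1),g[r,30:80].tolist()))[0][0],g[r,30:80].tolist())
E
```

```text
c3 212 260 [142, 140, 133, 117, 97, 89, 87, 84, 76, 79, 102, 112, 99, 90, 92, 92, 90, 89, 86, 80, 74, 69, 70, 80, 86, 87, 86, 79, 64, 50, 67, 109, 134, 141, 142, 139, 140, 140, 140, 140, 140, 142, 143, 142, 141, 143, 143, 143, 142, 141]
c3 215 260 [142, 142, 136, 120, 98, 89, 88, 85, 76, 79, 101, 104, 81, 70, 72, 74, 74, 72, 65, 48, 26, 30, 59, 79, 87, 87, 84, 71, 51, 56, 96, 127, 138, 139, 138, 137, 137, 141, 142, 142, 143, 141, 143, 144, 144, 143, 140, 141, 142, 142]
c3 218 260 [140, 140, 137, 122, 100, 89, 88, 84, 72, 73, 91, 92, 69, 53, 47, 46, 47, 48, 50, 54, 53, 46, 61, 80, 86, 87, 84, 69, 52, 62, 100, 130, 137, 137, 136, 136, 136, 134, 135, 139, 140, 140, 141, 140, 141, 140, 141, 139, 139, 141]
c3 221 260 [140, 139, 135, 121, 102, 89, 87, 84, 74, 65, 80, 95, 94, 86, 82, 80, 77, 80, 84, 93, 94, 81, 70, 81, 87, 87, 86, 70, 44, 43, 81, 118, 137, 140, 140, 140, 141, 141, 142, 139, 137, 140, 140, 141, 141, 140, 138, 140, 140, 141]
c3 224 260 [140, 139, 136, 121, 101, 89, 87, 85, 73, 57, 60, 75, 85, 89, 90, 90, 88, 88, 87, 82, 73, 66, 70, 84, 87, 87, 84, 67, 47, 61, 99, 127, 136, 13
[... 3191 characters left out ...]
, 15, 23, 60, 103, 133, 142, 144, 143]
e4 236 260 [146, 146, 146, 143, 129, 105, 88, 84, 86, 85, 82, 73, 73, 81, 85, 87, 88, 85, 82, 79, 70, 59, 45, 51, 69, 84, 97, 108, 105, 81, 41, 15, 9, 12, 11, 10, 10, 12, 13, 11, 9, 8, 8, 33, 76, 114, 134, 138, 139, 140]
e4 239 260 [143, 145, 144, 139, 114, 81, 76, 86, 86, 86, 83, 72, 68, 79, 85, 85, 85, 83, 78, 71, 70, 78, 82, 79, 76, 78, 97, 116, 105, 71, 32, 10, 10, 13, 4, 11, 10, 8, 4, 10, 13, 9, 11, 35, 79, 117, 135, 139, 138, 137]
e4 242 260 [139, 141, 139, 126, 95, 59, 51, 62, 72, 79, 84, 84, 86, 86, 85, 85, 84, 85, 86, 88, 88, 85, 78, 69, 56, 41, 35, 35, 37, 28, 22, 15, 16, 16, 16, 13, 13, 14, 14, 14, 15, 12, 14, 47, 95, 129, 139, 141, 141, 139]
```

The finger missed again. At φ=-50° the finger measures ≈17.5 mm wide and the offset ≈5.5 mm, so its corner reaches r ≈ 28, just touching the 28 mm edge. A 9 mm offset puts the corner at about r ≈ 30. I'll raise the leg, release, and regrip with the leg at the pads' other edge so the opposite finger, now at 130°, leads.

```bash
python3 -m pendant '[[[0,0,-1.2,0],[0,0,-2.4,0],[0,0,-3.6,0],[0,0,-4.6,0],[0,0,-5,0]]]'
python3 -m pendant '[[[0,0,0,0],[0,0,0,0],[0,0,0,0]]]' 0.0 60
python3 -m pendant '[[[0.5,0,0,0],[1,0,0,0],[1.45,0,0,0],[1.45,0,0,0]]]'
python3 -c "
from h import *
go(525.8,-197.6,204,0.683)"
```

```text
clock: 24.75
eef_pos: [521.4, -201.3, 204.9]
eef_rot: [3.141, -0.001, 0.69]
wrist_force: [8.4, 0.7, -26.9]
finger_gap: 23.3
clock: 25.05
eef_pos: [521.0, -201.8, 203.4]
eef_rot: [-3.141, 0.0, 0.69]
wrist_force: [0.1, 0.0, 0.1]
finger_gap: 43.5
clock: 25.45
eef_pos: [532.7, -192.0, 203.5]
eef_rot: [-3.142, 0.0, 0.69]
wrist_force: [-0.3, -0.7, -0.1]
finger_gap: 46.7
cm: -0.89 -0.01 -0.05 turn 0.007 | t=25.45 [ 532.7 -192.   203.5] yaw 0.690 gap 46.7 F [-0.3 -0.7 -0.1] j [-0.41  0.34  1.49 -0.    1.31  0.47]
```

```bash
python3 -m pendant '[[[0,0,-0.05,0],[0,0,-0.05,0],[0,0,-0.05,0],[0,0,-0.05,0],[0,0,-0.05,0]]]' -1 60
python3 -m pendant '[[[0,0,0,0],[0,0,0,0]]]'
python3 - <<'E'
from h import *
s=cams.camera("scene")
go(525.8,-197.6,154,0.69)
save(s,"f1",(230,160,330,260),6)
np.save("f1.npy",s["frame"])
E
```

```text
clock: 25.95
eef_pos: [532.2, -192.5, 204.2]
eef_rot: [-3.142, 0.0, 0.69]
wrist_force: [-1.1, -0.4, 1.3]
finger_gap: 23.0
clock: 26.15
eef_pos: [532.2, -192.5, 204.2]
eef_rot: [-3.142, 0.0, 0.69]
wrist_force: [-1.2, -0.8, 1.4]
finger_gap: 22.5
cm: -0.82 -0.01 5.02 turn -0.000 | t=26.20 [ 532.2 -192.4  204.2] yaw 0.690 gap 22.7 F [-0.9  0.5 -0.3] j [-0.41  0.34  1.49 -0.    1.31  0.47]
```

View pics/f1.png

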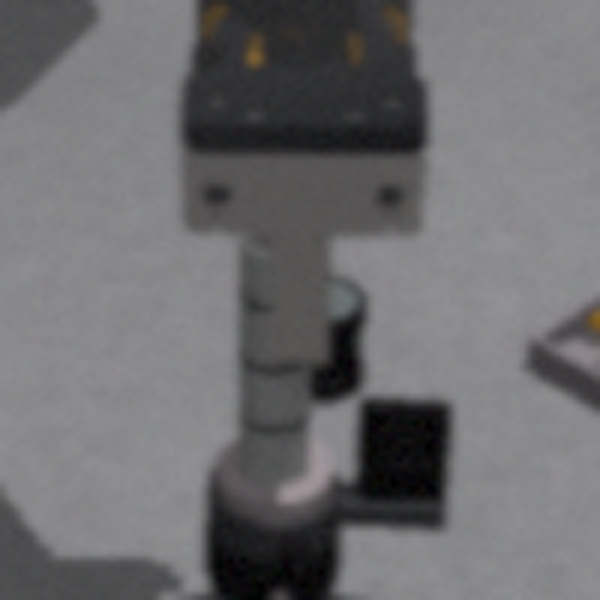

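```bash
python3 -m pendant '[[[0,0,0.5,0],[0,0,1.2,0],[0,0,2,0],[0,0,2.8,0],[0,0,3.5,0]]]'
python3 -m pendant '[[[0,0,0.5,0],[0,0,1,0],[0,0,1.4,0],[0,0,1.57,0],[0,0,1.57,0]]]'
python3 - <<'E'
from h import *
s=cams.camera("scene")
go(525.8,-197.6,154.2,0.69)
save(s,"f2",(230,160,330,260),6)
cur=cv2.cvtColor(s["frame"],cv2.COLOR_RGB2GRAY);old=cv2.cvtColor(np.load("f1.npy"),cv2.COLOR_RGB2GRAY)
ax=np.array([526.,-198.]);co=s["pose"][:2,3];d=(co-ax)/np.linalg.norm(co-ax)
zs=np.arange(155,181,2.)
for off in(-10,-25,-40,-55):
    a=np.deg2rad(off);R=np.array([[np.cos(a),-np.sin(a)],[np.sin(a),np.cos(a)]]);q=ax+12*(R@d)
    uv=np.array([proj(s,(q[0],q[1],z)) for z in zs],np.float32)
    for im in(old,cur): print(off,cv2.remap(im,uv[None,:,0],uv[None,:,1],cv2.INTER_CUBIC)[0].tolist())
E
```

```text
clock: 26.7
eef_pos: [532.3, -192.5, 169.6]
eef_rot: [3.141, -0.0, 0.69]
wrist_force: [-3.2, 1.1, 8.3]
finger_gap: 23.1
clock: 27.2
eef_pos: [532.3, -192.5, 153.9]
eef_rot: [3.141, -0.0, 0.69]
wrist_force: [-4.3, 1.5, 9.1]
finger_gap: 23.0
cm: -0.83 -0.02 -0.01 turn -0.000 | t=27.25 [ 532.3 -192.5  154.1] yaw 0.690 gap 22.6 F [-3.6  2.7  8.6] j [-0.41  0.39  1.54 -0.    1.21  0.47]
-10 [84, 83, 83, 84, 82, 71, 59, 63, 76, 81, 82, 84, 85]
-10 [86, 84, 85, 85, 81, 77, 69, 70, 80, 83, 86, 85, 84]
-25 [79, 79, 80, 80, 78, 71, 60, 63, 72, 78, 78, 80, 81]
-25 [80, 82, 82, 81, 78, 71, 60, 64, 72, 78, 82, 79, 81]
-40 [77, 78, 77, 75, 76, 73, 68, 68, 75, 77, 77, 79, 81]
-40 [76, 75, 76, 78, 77, 72, 63, 63, 74, 75, 77, 79, 79]
-55 [78, 81, 86, 93, 96, 93, 89, 90, 93, 94, 96, 98, 99]
-55 [78, 83, 86, 91, 96, 92, 87, 89, 90, 94, 95, 95, 97]
```

View pics/f2.png

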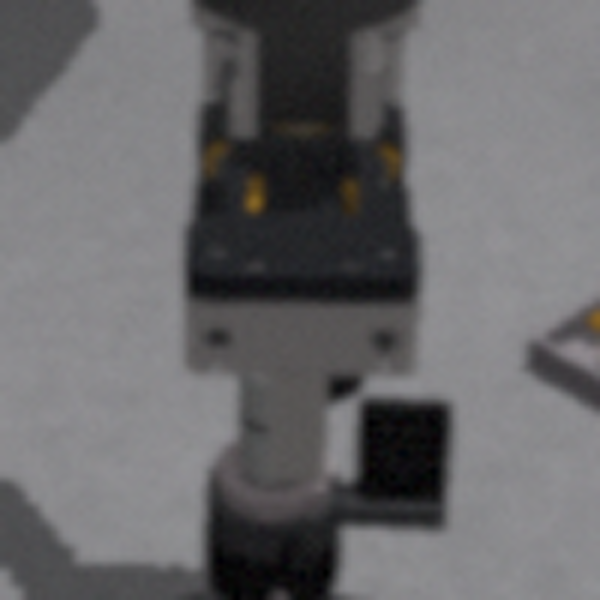

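```bash
python3 -m pendant '[[[0,0.08,0,0.1],[-0.02,0.16,0,0.2],[-0.04,0.24,0,0.3],[-0.06,0.32,0,0.4],[-0.1,0.39,0,0.5]]]'
python3 -m pendant '[[[0,0.08,0,0.1],[-0.02,0.16,0,0.2],[-0.04,0.24,0,0.3],[-0.06,0.32,0,0.4],[-0.1,0.39,0,0.5]]]'
python3 - <<'E'
from h import *
s=cams.camera("scene")
go(525.8,-197.6,154.2,0.69);print(manip.read_state()["moment"])
save(s,"f3",(230,160,330,260),6)
E
```

```text
clock: 27.75
eef_pos: [534.0, -196.1, 154.2]
eef_rot: [3.141, -0.0, 0.186]
wrist_force: [-4.6, 2.6, 7.9]
finger_gap: 23.0
clock: 28.25
eef_pos: [533.7, -200.1, 154.2]
eef_rot: [3.142, -0.0, -0.314]
wrist_force: [-5.3, 2.0, 8.8]
finger_gap: 23.2
cm: -0.83 0.01 -0.00 turn -1.011 | t=28.30 [ 533.7 -200.2  154.2] yaw -0.321 gap 23.0 F [-4.1  2.9  8.5] j [-0.42  0.4   1.53 -0.    1.21  1.47]
[0.42810551 0.99346434 0.05622396]
```

View pics/f3.png

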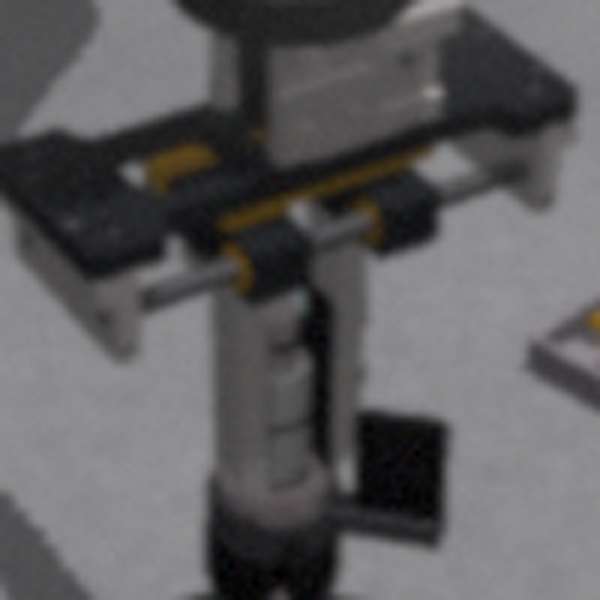

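The paddle is moving now: its top edge has tilted and moved down in the crop. I'll carry on.

```bash
python3 -m pendant '[[[0,0.05,0,0.06],[-0.01,0.1,0,0.12],[-0.01,0.15,0,0.18],[-0.02,0.2,0,0.24],[-0.04,0.24,0,0.3]]]'
python3 - <<'E'
from h import *
s=cams.camera("scene")
go(525.8,-197.6,154.2,0.69);print(manip.read_state()["moment"])
save(s,"f4",(230,160,330,260),6)
E
```

```text
clock: 28.8
eef_pos: [532.6, -202.2, 154.2]
eef_rot: [-3.142, -0.0, -0.612]
wrist_force: [-4.0, 1.7, 8.0]
finger_gap: 23.3
cm: -0.82 0.01 -0.00 turn -1.306 | t=28.85 [ 532.6 -202.3  154.2] yaw -0.616 gap 22.9 F [-4.5  1.3  8. ] j [-0.43  0.4   1.53  0.    1.21  1.76]
[0.48742406 0.93960578 0.10605912]
```

View pics/f4.png

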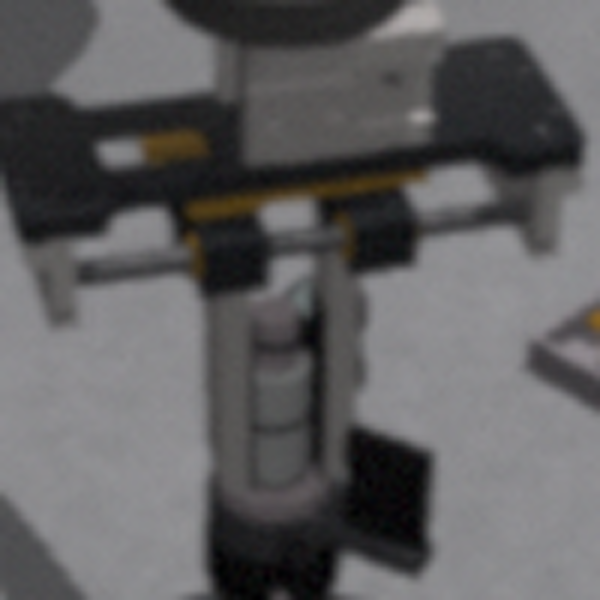

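```bash
python3 -m pendant '[[[0,0.04,0,0.05],[0,0.08,0,0.1],[-0.01,0.12,0,0.15],[-0.01,0.16,0,0.2],[-0.02,0.2,0,0.25]]]'
python3 - <<'E'
from h import *
s=cams.camera("scene")
go(525.8,-197.6,154.2,0.69);print(manip.read_state()["moment"])
save(s,"f5",(230,160,330,260),6)
E
```

```text
clock: 29.35
eef_pos: [531.3, -203.7, 154.2]
eef_rot: [-3.141, -0.0, -0.862]
wrist_force: [-3.1, 2.1, 8.3]
finger_gap: 22.9
cm: -0.82 0.02 -0.00 turn -1.555 | t=29.40 [ 531.3 -203.7  154.2] yaw -0.865 gap 22.6 F [-4.8  1.9  8. ] j [-0.43  0.4   1.54  0.    1.21  2.01]
[0.49874023 0.87918607 0.14096353]
```

View pics/f5.png

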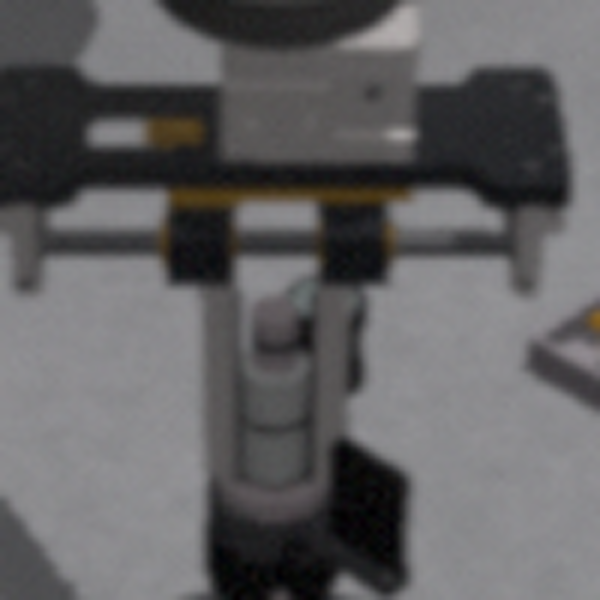

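```bash
python3 -m pendant '[[[0,0.02,0,0.03],[0,0.05,0,0.06],[0,0.08,0,0.1],[0,0.1,0,0.13],[-0.01,0.13,0,0.16]]]'
python3 - <<'E'
from h import *
s=cams.camera("scene")
go(525.8,-197.6,154.2,0.69);print(manip.read_state()["moment"])
save(s,"f6",(230,160,330,260),6)
E
```

```text
clock: 29.9
eef_pos: [530.3, -204.4, 154.2]
eef_rot: [-3.141, -0.0, -1.021]
wrist_force: [-3.5, 4.2, 8.4]
finger_gap: 23.0
cm: -0.81 0.03 0.00 turn -1.713 | t=29.95 [ 530.3 -204.4  154.2] yaw -1.023 gap 23.2 F [-3.7  2.9  8. ] j [-0.43  0.39  1.54  0.    1.21  2.16]
[0.63106605 0.78564471 0.52998673]
```

View pics/f6.png

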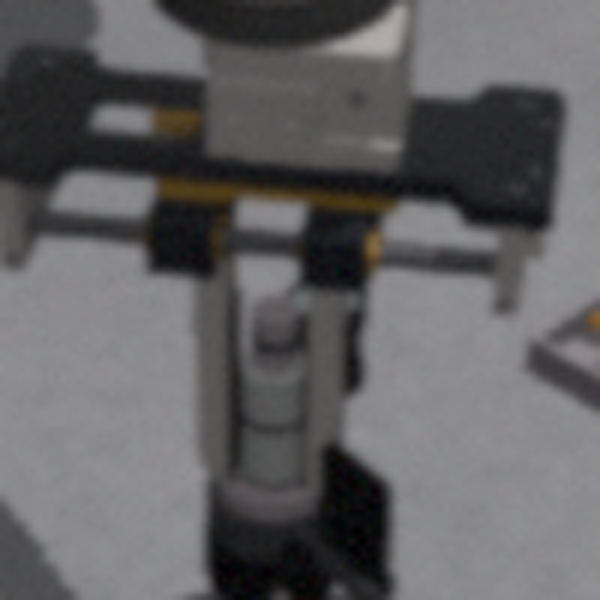

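```bash
python3 -m pendant '[[[0,0.02,0,0.02],[0,0.03,0,0.04],[0,0.05,0,0.06],[0,0.05,0,0.06]]]'
python3 - <<'E'
from h import *
s=cams.camera("scene")
go(525.8,-197.6,154.2,0.69);print(manip.read_state()["moment"])
save(s,"f7",(250,200,320,270),8)
E
```

```text
clock: 30.35
eef_pos: [530.0, -204.2, 154.2]
eef_rot: [-3.141, -0.0, -1.079]
wrist_force: [-3.1, 5.8, 9.0]
finger_gap: 23.3
cm: -0.78 0.06 -0.00 turn -1.768 | t=30.40 [ 530.  -204.2  154.2] yaw -1.078 gap 23.1 F [-3.4  4.6  8.7] j [-0.43  0.39  1.54  0.    1.21  2.22]
[1.08541149 0.78194161 1.28862386]
```

View pics/f7.png

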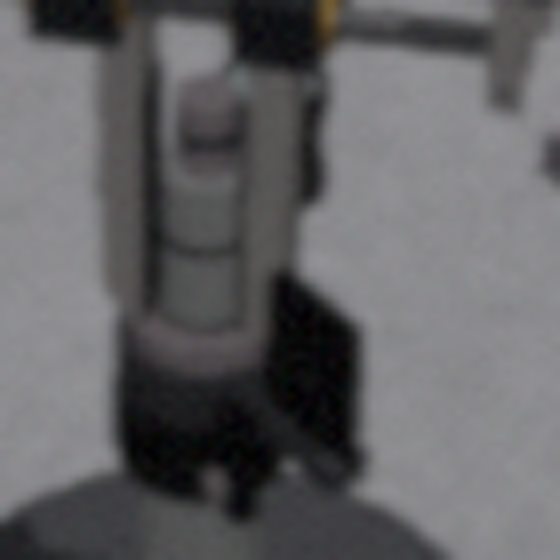

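```bash
python3 - <<'E'
from h import *
s=cams.camera("scene")
np.save("f7.npy",s["frame"])
g7=cv2.cvtColor(s["frame"],cv2.COLOR_RGB2GRAY)
g6=cv2.resize(cv2.cvtColor(cv2.imread("pics/f6.png"),cv2.COLOR_BGR2GRAY),(100,100),interpolation=cv2.INTER_AREA)
for r in (240,244,248,252,256,258): print(r,g6[r-160,50:72].tolist(),g7[r,280:302].tolist())
for th in range(-30,1,5):
    a=np.deg2rad(th);o=[]
    for r,z in((60,172),(60,150)):
        for w in (-4,4): o+=list(np.round(proj(s,(525.8+r*np.cos(a)-w*np.sin(a),-197.6+r*np.sin(a)+w*np.cos(a),z)),1))
    print(th,[float(x) for x in o])
print([float(x) for x in proj(s,(525.8,-197.6,172))])
# tilt / ring
cur=g7;old=cv2.cvtColor(np.load("f1.npy"),cv2.COLOR_RGB2GRAY)
ax=np.array([526.,-198.]);co=s["pose"][:2,3];d=(co-ax)/np.linalg.norm(co-ax)
zs=np.arange(155,181,2.)
for off in(20,5,-10,-25,-40):
    a=np.deg2rad(off);R=np.array([[np.cos(a),-np.sin(a)],[np.sin(a),np.cos(a)]]);q=ax+12*(R@d)
    uv=np.array([proj(s,(q[0],q[1],z)) for z in zs],np.float32)
    for im in(old,cur): print(off,cv2.remap(im,uv[None,:,0],uv[None,:,1],cv2.INTER_CUBIC)[0].tolist())
E
```

```text
240 [62, 72, 73, 54, 25, 11, 11, 10, 5, 7, 14, 17, 28, 52, 86, 120, 136, 139, 137, 135, 137, 139] [68, 80, 78, 53, 27, 9, 0, 7, 8, 7, 9, 11, 26, 55, 89, 118, 138, 140, 138, 135, 137, 139]
244 [72, 66, 53, 29, 18, 16, 8, 14, 11, 11, 11, 4, 4, 15, 51, 99, 133, 141, 139, 138, 137, 138] [73, 66, 51, 32, 13, 4, 10, 10, 14, 8, 4, 12, 3, 16, 50, 101, 132, 141, 140, 141, 138, 137]
248 [35, 33, 29, 19, 15, 12, 6, 7, 7, 2, 7, 13, 9, 17, 54, 100, 131, 140, 140, 139, 141, 140] [29, 34, 31, 20, 5, 10, 8, 12, 5, 8, 8, 7, 9, 23, 56, 101, 130, 137, 139, 141, 140, 141]
252 [14, 13, 23, 30, 31, 28, 22, 17, 10, 5, 10, 9, 10, 27, 65, 105, 132, 138, 139, 141, 140, 139] [11, 21, 26, 28, 35, 26, 22, 15, 7, 6, 10, 6, 4, 25, 64, 108, 132, 138, 142, 140, 141, 141]
256 [6, 7, 9, 14, 18, 34, 36, 33, 34, 34, 32, 27, 19, 18, 42, 81, 118, 139, 142, 142, 142, 142] [7, 11, 10, 10, 18, 32, 32, 30, 32, 35, 33, 29, 18, 21, 43, 81, 117, 139, 142, 142, 142, 142]
258 [5, 6, 7, 12, 36, 70, 84, 66, 43, 37, 41, 44, 42, 34, 45, 82, 116, 134, 138, 138, 138, 140] [5, 6, 8, 11, 37, 74, 88, 68, 41, 34, 39, 41, 38, 33, 43, 82, 119
[... 353 characters left out ...]
.0, 238.4, 294.8, 248.8, 297.5, 247.0]
0 [297.0, 239.1, 299.6, 237.1, 296.6, 247.6, 299.1, 245.6]
[274.7738243246416, 225.6090263777528]
20 [85, 85, 84, 82, 79, 73, 62, 65, 76, 81, 84, 85, 85]
20 [85, 86, 87, 85, 79, 72, 61, 68, 81, 86, 87, 86, 84]
5 [82, 84, 86, 84, 80, 71, 61, 64, 77, 83, 85, 85, 84]
5 [85, 85, 85, 85, 84, 71, 62, 67, 80, 85, 86, 86, 86]
-10 [84, 83, 83, 84, 82, 71, 59, 63, 76, 81, 82, 84, 85]
-10 [84, 85, 85, 84, 81, 74, 61, 63, 78, 85, 86, 85, 85]
-25 [79, 79, 80, 80, 78, 71, 60, 63, 72, 78, 78, 80, 81]
-25 [82, 82, 81, 79, 77, 71, 58, 62, 72, 79, 82, 83, 83]
-40 [77, 78, 77, 75, 76, 73, 68, 68, 75, 77, 77, 79, 81]
-40 [72, 73, 73, 70, 68, 63, 56, 55, 61, 67, 70, 71, 72]
```

The paddle did not move over the last 0.06 rad while the moment rose from 0.53 to 1.29 N m, so the lever is on its stop (≈-15°, about 0.9 rad from its start). The ring profile still matches a slide of 50 mm. I'll ease the over-push slightly, do a last check, and hand in.

```bash
python3 -m pendant '[[[0,-0.02,0,-0.03],[0,-0.02,0,-0.03],[0,-0.02,0,-0.03]]]'
python3 - <<'E'
from h import *
s=cams.camera("scene");t=cams.camera("top")
go(525.8,-197.6,154.2,0.69);print(manip.read_state()["moment"])
save(s,"g1");save(t,"g2")
g7=cv2.cvtColor(s["frame"],cv2.COLOR_RGB2GRAY)
for r in (240,248,256): print(r,g7[r,280:302].tolist())
old=cv2.cvtColor(np.load("f1.npy"),cv2.COLOR_RGB2GRAY)
ax=np.array([526.,-198.]);co=s["pose"][:2,3];d=(co-ax)/np.linalg.norm(co-ax);q=ax+12*d
uv=np.array([proj(s,(q[0],q[1],z)) for z in np.arange(155,181,2.)],np.float32)
for im in(old,g7): print(cv2.remap(im,uv[None,:,0],uv[None,:,1],cv2.INTER_CUBIC)[0].tolist())
E
```

```text
clock: 30.75
eef_pos: [530.2, -204.2, 154.2]
eef_rot: [-3.141, -0.0, -1.049]
wrist_force: [-2.4, 6.1, 8.5]
finger_gap: 22.7
cm: -0.79 0.05 -0.00 turn -1.739 | t=30.85 [ 530.2 -204.2  154.2] yaw -1.049 gap 22.8 F [-3.3  5.7  8.7] j [-0.43  0.39  1.54  0.    1.21  2.19]
[0.96189074 0.72217037 0.83932525]
240 [71, 80, 74, 54, 26, 7, 8, 7, 10, 6, 9, 7, 27, 58, 90, 121, 136, 139, 138, 136, 138, 138]
248 [32, 31, 30, 17, 9, 6, 6, 15, 8, 3, 16, 7, 3, 19, 55, 99, 130, 141, 140, 138, 139, 139]
256 [4, 6, 6, 9, 21, 31, 37, 32, 36, 34, 34, 29, 16, 16, 42, 82, 116, 139, 143, 141, 141, 143]
[82, 85, 86, 85, 81, 71, 60, 63, 76, 82, 84, 84, 84]
[85, 86, 86, 84, 80, 72, 60, 62, 78, 87, 88, 86, 86]
```

View pics/g1.png

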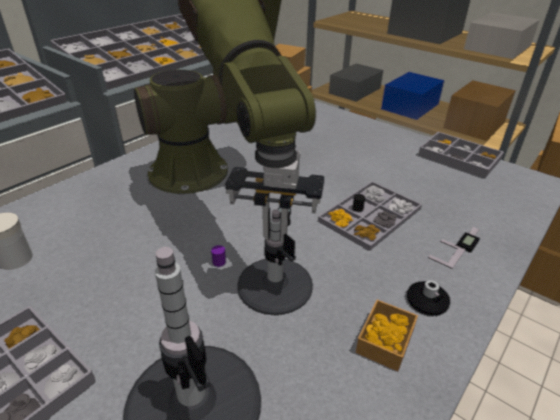

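The cap is upright in the cell at (359,203), the lever is closed and still, the ring is at its mark, and everything else is where it was. Handing in.

```bash
python3 -c "
from cell import manip
print(manip.sign_off())"
```

```text
the job is handed in; nothing more can be done
None
```

I handed the job in at about 31 s. The cap stands upright, open end down, in the tray's empty compartment. The column is still gripped at its middle ring, and the lever is closed.

**Misses on the way:** I pressed the column three times. On the first two, the finger turned past the paddle without touching it. Each time I let the column back up, still gripped, and then regripped it further off-centre on the pads. The lever only moved on the third press. During the second return I pulled the column against its top stop with about 27 N.

**Last checks:**
- **Ring mark:** in the scene camera, the top ring sits where the bottom ring was before pressing, so the press is 50 mm to within about 0.5 mm.
- **Lever:** the paddle stopped moving while the turning moment rose from 0.5 to 1.3 N m, which I take as its stop. It swung about 0.9 rad, which fits the stated starting range. I then eased the push to about 0.8 N m and it stayed put.
- **Grip:** set to 60 N, with the column near the edge of the pads rather than centred.
- **Other objects:** in the last scene picture they are where they started.

The two cameras disagreed by up to 8 mm on the compartment's centre, so the cap may be a few millimetres off-centre there.

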